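# Sort the loose hinge hardware and hold a hinge leaf in line for its pin

## Task

Get the hinge specimen on this test bench ready for a colleague to pin: first put the loose hinge pin into the tray that holds pins and the loose bush into the tray that holds bushes. Then take the loose hinge leaf out of its rack and lower it, upright with its knuckle down, between the two knuckles of the leaf screwed to the jamb block, until the knuckle holes line up along one straight axis and the pin could be pushed through. Finish still holding the leaf there, still and carried by the gripper alone, not leaning on the jamb block; do not knock the leaf hard against the block or disturb the other things on the bench.

Things in the scene. Friction and masses are not known exactly. Their poses are not given: they have to be found in the camera images.
- pin: Loose straight steel hinge pin, a plain cylinder 9 mm in diameter and 100 mm long, lying on the bench. Origin at its middle, x along its length. 50 g.
- bush: Loose steel bush, a ring 24 mm outside and 14 mm inside diameter, 18 mm high, standing on its flat end on the bench. Origin at the centre of its underside, z up. 40 g.
- pin_tray: Fixed grey open tray, 120 mm (x) by 134 mm (y), 26 mm high, walls and floor 4 mm. Along its +x side two pins like the loose one are fixed to its floor, parallel to y (at x = +37 and +49 mm); the rest is empty. Origin at the centre of its underside, z up.
- bush_tray: Fixed grey open tray of the same size. Along its +x side three bushes like the loose one are fixed to its floor in a row (at x = +41 mm; y = -38, 0 and +38 mm); the rest is empty. Origin at the centre of its underside, z up.
- leaf: Loose aluminium hinge leaf, about 200 g, upright in the rack, knuckle down. Origin: middle of its knuckle hole; y along the hole, z up the plate, x across its thickness. Knuckle: tube along y, 34 mm long, 20 mm outside, 13 mm hole. Neck 34 mm wide, then the plate: 8 mm thick (x -4 to +4), 70 mm wide (y), z = +14 to +96 mm. Same from either face.
- rack: Fixed grey plastic rack, base 70 mm (x) by 110 mm (y). Two posts 58 mm high with a slot along y, 18 mm deep, carry the leaf by its plate's lower corners with about 1 mm play, its knuckle hanging between the posts. It lifts straight up; raise it 60 mm before moving sideways. Origin at the centre of its underside, z up.
- jamb: Fixed grey jamb block, its body x = +14 to +74 mm, 112 mm wide (y), on a foot 80 by 136 mm, with an aluminium hinge leaf screwed flat on top, top face 104 mm above the bench. The leaf's two knuckles stick out from the front (-x) top edge, open space under and between them. Origin on the bench straight under the middle of the knuckle axis, z up.
- jamb_axis (a point): Middle of the fixed knuckles' hole axis, 100 mm above the bench; y along the axis, z up, x level into the block (its front is at x = 14 mm). Knuckles 20 mm outside, 13 mm holes, at y = -44 to -20 and +20 to +44 mm: a 40 mm gap. The loose leaf is in line when its origin is here and its y axis lies along this one, either way round.
- pen: White pen, 128 mm long, 11 mm thick, loose on the bench. Bystander. Origin on its underside near the middle, x along it.
- weight: Brass knob weight, 30 mm diameter, 47 mm high. Bystander. Origin at its underside.
- tape: Roll of paper tape, 90 mm diameter, 24 mm high, lying flat. Bystander. Origin at its underside.
- oil: White oil bottle, 44 mm diameter, 120 mm high. Bystander. Origin at its underside.
- driver: Screwdriver lying on the bench. Bystander. Origin at its underside.
There are look-alikes about, which are no part of the job. There is more than one size of the jamb; the one meant has the size given above.

How it is judged:
On the way, in this order (a step that is already met when the one before it is completed fails the run):
1. the pin lies in the pin tray and the bush in the bush tray, both let go (x of pin in the frame of pin_tray between -0.056 and 0.056 m and y of pin in the frame of pin_tray between -0.063 and 0.063 m and z of pin in the frame of pin_tray below 0.03 m and x of bush in the frame of bush_tray between -0.056 and 0.056 m and y of bush in the frame of bush_tray between -0.063 and 0.063 m and z of bush in the frame of bush_tray below 0.03 m and contact force between each of pin, bush and the fingers below 0.1 N), for 0.2 s.
2. the leaf is lifted out of the rack by the gripper (height (world z) of leaf above 0.05 m and contact force between leaf and the fingers above 3 N and contact force between leaf and rack below 0.1 N), for 0.1 s.
At the end, for the whole second after the job is handed in: Pin and bush lie released in their trays. Leaf hole centre within 2.5 mm of the fixed axis (across it) and 4 mm (along it), axes within 0.07 rad, plate within 0.12 rad of upright; gripped (over 4 N), under 1.5 N on the jamb block, under 0.1 N on the rack, slower than 10 mm/s (all of step 1 and x of leaf in the frame of jamb_axis between -0.0025 and 0.0025 m and z of leaf in the frame of jamb_axis between -0.0025 and 0.0025 m and y of leaf in the frame of jamb_axis between -0.004 and 0.004 m and angle between the y axis of leaf and the y axis of jamb_axis, either way round below 0.07 rad and angle between leaf's own z axis and vertical below 0.12 rad and contact force between leaf and the fingers above 4 N and contact force between leaf and jamb below 1.5 N and contact force between leaf and rack below 0.1 N and linear speed of leaf below 0.01 m/s); the arm keeps its last pose, push and grip.
It fails at once if the leaf is knocked hard against the jamb block (over 40 N) (contact force between leaf and jamb above 40 N).
It fails at once if a bystander is moved more than 30 mm (distance of any of pen, weight, tape, oil, driver from where it was at the start of the episode above 0.03 m).
It also fails if it takes over 67 s, if anything falls off the work surface, if the arm or the gripper's body presses on something with over 40 N, if the wrist force passes 120 N, or if a joint passes its speed limit or range.

## Robot

A 7-joint arm with a two-finger parallel gripper is mounted at the origin on the work surface. World frame = base frame: x ahead of the robot, y to its left, z up, the work surface at z = 0. Lengths are in m, angles in rad, forces in N, time in s.
With the tool pointing down it reaches from about 0.35 to 0.9 m from the base axis. Payload 8.1 kg.
Tool frame: the origin (TCP) lies at the very end of the fingers, on their centre line; the grasp point (between the pads) lies 19 mm behind it; z points along the fingers, y is the line along which they close (so a half turn about z gives the same grasp; the last joint's range is limited). The gripper opens to 92 mm and grips with 3 to 60 N. Pads are 19 mm wide; open, the fingers measure 130 mm over their backs; the gripper's body (75 mm by 190 mm) begins 47 mm behind the grasp point.
Start: joints at [-1.347, 0.434, 0.025, 1.573, -0.012, 1.134, -0.075], TCP at [0.201, 0.592, 0.189] pointing down, gripper open.
Joint ranges: [-2.62, 2.62], [-0.44, 2.09], [-1.27, 1.32], [0.08, 2.57], [-1.32, 4.46], [0.12, 2], [-2.74, 2.74]. Speed limits (rad/s): [2.22, 2.22, 3.01, 3.01, 3.14, 3.14, 3.14].

## Interface

Orientations are given as a rotation vector (axis times angle).
In Python, from cell import arm gives the robot as it stands.
- The arm moves only by the shell command python3 -m pendant 'ROWS' [FORCE]. ROWS is a JSON object of lists of equal length, an entry for each row: "slide": the shift along the tool's x, y, z in units of 0.3 m (1.0 is 0.3 m), a list of three; "dr": the turn, a rotation vector about the tool's x, y, z in units of 0.12 rad (1.0 is 0.12 rad), a list of three; "claw": the opening, from 0 (shut) to 1 (fully open). In form: {"slide": [[tx, ty, tz], ...], "dr": [[ax, ay, az], ...], "claw": [claw, ...]}. A call has 1 to 10 rows; each row shifts and turns the commanded pose from where the row before left it, along the tool's axes as they then stand; what a row does not reach is not made up. A row lasts 1/10 s, in which the tool goes at most 50 mm and 8.59 degrees, less where a joint would pass 70% of its speed; a pose out of reach is approached as far as the arm can. A call with a number of a shift or a turn outside -1 to 1 is refused whole. A call with a gripper value outside its range is refused whole. The fingers move at their own pace and stop on an object; FORCE is the grip in N (left out, the last holds). Time passes only in rows, so rows that do not move let the fingers close. It gives the time, the measured TCP pose, the force, the opening and the grip force at its end, in the units of the state.
- arm.observe(): the state, without advancing time (a new reading comes with each control period).
- arm.get_image(name): name is "scene" or "side" or "wrist"; returns the picture (384x512x3 uint8, red, green, blue); there is no depth.
- arm.calibration(name): a dict with "K" (3x3 intrinsics, pixels), "dist" ([k1, k2, p1, p2, k3] as OpenCV has them; the pictures are not rectified), "xyz" and "orientation" of the camera in the world. Camera axes: x right, y up, looking along -z (the intrinsics and any distortion apply to the point x, -y, -z); pixel columns grow to the right and rows downward; lengths in m; the calibration is good to about 2 mm. A picture is of the moment at which its call begins: read the wrist's pose just before it. calibration takes no time and is no camera call; for the wrist camera it gives the pose at the moment of the call.
- arm.sign_off(): hands the job in; it is judged then, once.
The state is a dict: "clock": time; "joints": joint angles; "dq": joint speeds; "joint_efforts": joint torques, N m; "position": TCP position; "ee_rot": TCP orientation; "force": force on the tool from outside, world axes, zero at the start; "ft_torque": the same for the moment, N m; "width": opening from 0.0 (shut) to 1.0 (fully open); "gripper_force": force on a finger pad.
Only numpy, scipy, OpenCV 4.12 (cv2) and the standard library are available. Lean on these libraries where they do the work, as an engineer would, in place of code of your own. Each camera call takes 0.05 s, during which the arm holds its last target. There are 200 camera calls.

## Working session

There is one attempt and no reset: what is moved stays moved. The work goes in short steps, Python scripts to look and compute and a shell command to move; the robot and the scene stay as the last step left them, time stands still between calls to the robot, and variables do not carry over. Pictures are saved under pics/ and viewed, at most 10 in all, crops included, and the job is handed in when it is done.

```bash
mkdir -p pics; ls
cat > h.py <<'E'
import numpy as np, cv2
from scipy.spatial.transform import Rotation as R
from cell import arm
def snap(n,f):
    c=arm.calibration(n); im=arm.get_image(n); cv2.imwrite('pics/'+f+'.png',im[:,:,::-1]); np.savez('pics/'+f+'.npz',K=c['K'],d=c['dist'],p=c['xyz'],o=np.array(c['orientation'])); return im,c
def load(f):
    z=np.load('pics/'+f+'.npz'); return cv2.imread('pics/'+f+'.png'),z
def rot(o):
    o=np.array(o,float); return o if o.shape==(3,3) else R.from_rotvec(o).as_matrix()
def ray(z,uv):
    p=cv2.undistortPoints(np.array([[uv]],float),z['K'],z['d'])[0,0]
    return z['p'],rot(z['o'])@np.array([p[0],-p[1],-1.])
def plane(z,uv,h):
    p,d=ray(z,uv); return p+d*(h-p[2])/d[2]
def tri(*zs):
    A=np.zeros((3,3));b=np.zeros(3);L=[]
    for z,uv in zs:
        p,d=ray(z,uv);d=d/np.linalg.norm(d);P=np.eye(3)-np.outer(d,d);A+=P;b+=P@p;L.append((P,p))
    x=np.linalg.solve(A,b);return x,[np.linalg.norm(P@(x-p)) for P,p in L]
def proj(z,X):
    c=rot(z['o']).T@(np.array(X)-z['p']);c=np.array([[c[0],-c[1],-c[2]]])
    return cv2.projectPoints(c,np.zeros(3),np.zeros(3),z['K'],z['d'])[0][0,0]
E
python3 - <<'E'
from h import *
for n in ['scene','side','wrist']:
    im,c=snap(n,n+'0'); print(n,c['xyz'],c['orientation'],np.array(c['K']).tolist(),c['dist'])
s=arm.observe();print(s)
a=cv2.imread('pics/scene0.png');b=cv2.imread('pics/side0.png')
E
```

```text
pics
scene [ 1.5422593  -0.00851056  0.8688013 ] [0.7477556  0.73759195 1.44806149] [[499.23875036155965, 0.0, 243.5527179898338], [0.0, 499.23875036155965, 184.09703473743147], [0.0, 0.0, 1.0]] [-0.15534028  0.          0.          0.          0.        ]
side [-0.03114834 -0.46486221  0.70777588] [ 0.77834945 -0.35129073 -0.77910887] [[348.65860316096376, 0.0, 257.11649540992386], [0.0, 348.65860316096376, 191.00474299163892], [0.0, 0.0, 1.0]] [-0.10630314  0.          0.          0.          0.        ]
wrist [0.12069929 0.61821769 0.38345773] [-0.27377379 -0.19459196  1.23293982] [[270.12296204662573, 0.0, 256.05567925614156], [0.0, 270.12296204662573, 192.87977424203726], [0.0, 0.0, 1.0]] [-0.02497557  0.          0.          0.          0.        ]
{'clock': 0.15, 'joints': array([-1.34660984,  0.43510652,  0.02499865,  1.57386629, -0.01158051,
        1.13398033, -0.0750951 ]), 'dq': array([-1.48605272e-04, -1.36036049e-03, -6.72773548e-04, -3.17361980e-03,
       -1.09952663e-04, -2.14034337e-03, -2.85199135e-05]), 'joint_efforts': array([ 1.96663765e-03, -6.68263364e+01,  9.86047536e-01, -3.14689314e+01,
       -6.04130421e-02,  3.93617456e-02,  6.25246389e-05]), 'position': array([0.20055992, 0.59150544, 0.18880691]), 'ee_rot': array([-5.11144593e-01, -3.09967184e+00,  1.90791583e-03]), 'force': array([0.45370124, 0.65021575, 0.07065633]), 'ft_torque': array([ 0.02253748, -0.01045354,  0.01410132]), 'gripper_force': 0.0, 'width': 0.998703882450612}
```

View pics/scene0.png

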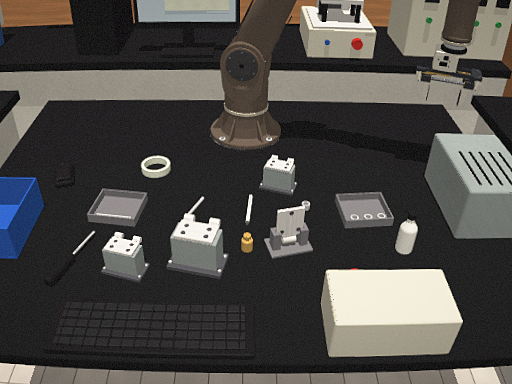

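View pics/side0.png

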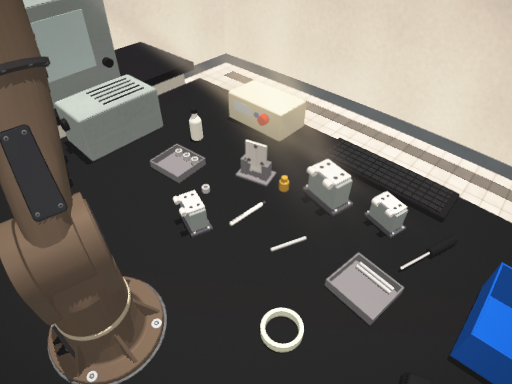

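Scene picture: three jamb-like blocks at (279,172), (198,245) and (125,255), the rack with the leaf at (290,228), and the bush at (306,206). White sticks lie at (249,208) and (195,208). The trays are at (118,207), with pins, and (364,210), with bushes. Side picture: jambs at (192,212), (328,184) and (388,212), sticks at (247,213) and (289,243). I'll enlarge both to tell the look-alikes apart.

Run:
```python
from h import *
a,_=load('scene0');b,_=load('side0')
A=cv2.resize(a[145:285,85:325],None,fx=3.3,fy=3.3,interpolation=cv2.INTER_CUBIC)
B=cv2.resize(b[130:290,160:430],None,fx=2.95,fy=2.95,interpolation=cv2.INTER_CUBIC)
cv2.imwrite('pics/cA.png',A);cv2.imwrite('pics/cB.png',B);print(A.shape,B.shape)
```

```text
(462, 792, 3) (472, 796, 3)
```

View pics/cA.png

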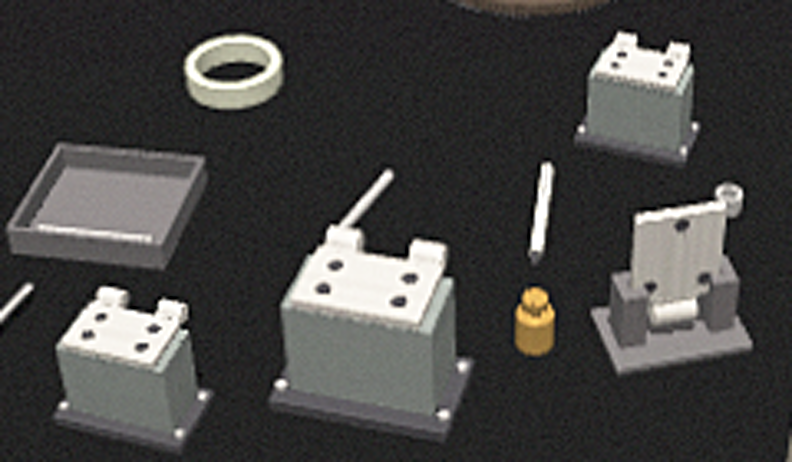

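View pics/cB.png

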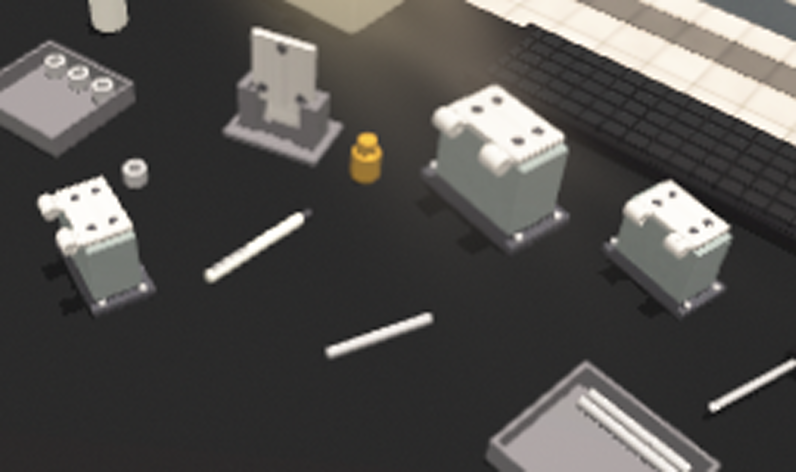

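Run:
```python
from h import *
_,S=load('scene0');_,D=load('side0')
s=lambda u,v:(85+u/3.3,145+v/3.3)
d=lambda u,v:(160+u/2.95,130+v/2.95)
n=np.linalg.norm
P=lambda *a:np.round(a,3)
def T(nm,a,b):
    x,e=tri((S,s(*a)),(D,d(*b)));print(nm,P(*x),P(*e));return x
print('BIG');
k1=T('k-y',(345,237),(492,158));k2=T('k+y',(428,252),(445,118));c1=T('c-y',(281,297),(566,145));c2=T('c+y',(408,323),(495,86));print(n(k1-k2),n(c1-c2))
f=[plane(S,s(*q),0.0) for q in [(272,402),(447,439),(473,365)]];print(P(*f[0]),P(*f[1]),P(*f[2]),n(f[0]-f[1]),n(f[1]-f[2]))
print('LEFT')
k1=T('k-y',(113,297),(680,240));k2=T('k+y',(172,311),(630,205));c1=T('c-y',(58,338),(730,237));c2=T('c+y',(146,362),(668,182));print(n(k1-k2),n(c1-c2))
f=[plane(S,s(*q),0.0) for q in [(55,418),(181,447),(213,397)]];print(n(f[0]-f[1]),n(f[1]-f[2]))
print('FAR')
k1=T('k-y',(627,40),(68,238));k2=T('k+y',(680,48),(50,203));print(n(k1-k2))
f=[plane(S,s(*q),0.0) for q in [(577,140),(687,159),(700,125)]];print(n(f[0]-f[1]),n(f[1]-f[2]))
print('pin'); a=[plane(D,d(*q),0.0045) for q in [(330,352),(430,318)]];print(a,n(a[0]-a[1]))
print('pen'); b=[plane(D,d(*q),0.0055) for q in [(208,276),(308,213)]];print(b,n(b[0]-b[1]))
print('bush',plane(D,d(135,172),0.009))
T('bushtop',(730,188),(135,164))
T('leaf top -y',(636,214),(316,42));T('leaf top +y',(723,205),(253,28));
print('rack',[P(*plane(D,d(*q),0.0)) for q in [(225,130),(318,163),(342,128)]])
print('pin tray',[P(*plane(D,d(*q),0.026)) for q in [(490,440),(587,363),(716,460)]],plane(S,s(60,147),.026),plane(S,s(207,158),.026),plane(S,s(163,245),.026),plane(S,s(10,236),.026))
print('bush tray rim',[P(*plane(D,d(*q),0.026)) for q in [(50,42),(134,86),(57,140)]],[P(*plane(S,q,0.026)) for q in [(335,194),(384,192),(393,219),(345,224)]])
```

```text
BIG
k-y [ 0.608 -0.137  0.103] [0.001 0.001]
k+y [ 0.625 -0.074  0.104] [0. 0.]
c-y [ 0.673 -0.176  0.101] [0.001 0.001]
c+y [ 0.7   -0.082  0.104] [0.002 0.002]
0.06506014132342805 0.09766697907563833
[ 0.675 -0.19  -0.   ] [ 0.71  -0.059  0.   ] [ 0.633 -0.042  0.   ] 0.1357207384707597 0.07914522513474964
LEFT
k-y [ 0.653 -0.305  0.081] [0.003 0.003]
k+y [ 0.665 -0.255  0.08 ] [0.002 0.002]
c-y [ 0.692 -0.337  0.076] [0.002 0.002]
c+y [ 0.718 -0.265  0.079] [0.001 0.001]
0.05158027796611426 0.07601475722269974
0.1020562597833531 0.05372833481317508
FAR
k-y [0.299 0.085 0.08 ] [0.002 0.002]
k+y [0.315 0.131 0.081] [0.003 0.003]
0.04828312837586836
0.10091571624641937 0.05483430370968457
pin
[array([ 0.40484955, -0.12485844,  0.0045    ]), array([ 0.49377272, -0.16570579,  0.0045    ])] 0.09785620347292402
pen
[array([0.39492162, 0.01437132, 0.0055    ]), array([0.5195999 , 0.00189944, 0.0055    ])] 0.12530052533094801
bush [0.44205695 0.1682222  0.009     ]
bushtop [0.441 0.168 0.023] [0.002 0.002]
leaf top -y [0.609 0.075 0.128] [0.001 0.001]
leaf top +y [0.59  0.142 0.123] [0. 0.]
rack [array([0.559, 0.156, 0.   ]), array([0.587, 0.047, 0.   ]), array([0.648, 0.066, 0.   ])]
pin tray [array([ 0.41 , -0.284,  0.026]), array([ 0.527, -0.302,  0.026]), array([ 0.512, -0.427,  0.026])] [ 0.39438194 -0.41055206  0.026     ] [ 0.40813998 -0.27790169  0.026     ] [ 0.52627053 -0.29495569  0.026     ] [ 0.5178479  -0.42364293  0.026     ]
bush tray rim [array([0.513, 0.396, 0.026]), array([0.523, 0.26 , 0.026]), array([0.408, 0.249, 0.026])] [array([0.405, 0.255, 0.026]), array([0.393, 0.401, 0.026]), array([0.516, 0.398, 0.026]), array([0.538, 0.263, 0.026])]
```

The pieces that matter, with the measurements behind each choice:
- **Jamb:** the candidates are scene (198,245), (125,255) and (279,172). The first has a foot of 136x79 mm and its top at 0.104 m. The other two are 101x54 mm and 0.080 m high. So the jamb is the block at (198,245), side (328,184).
- **Pin:** side (289,243), 98 mm long with plain ends. The stick at side (247,213) is 125 mm with a tip, so it is the pen. The stick at the left edge is the driver.

Next I'll plan the move to the bush.

```bash
cat >> h.py <<'E'
def go(pos,yaw):
    """yaw: world angle of tool y (mod pi), tool down. prints total turn and slide units (turn first, then slide)"""
    s=arm.observe();Rc=R.from_rotvec(s['ee_rot']).as_matrix()
    best=None
    for y in (yaw,yaw+np.pi):
        Y=np.array([np.cos(y),np.sin(y),0]);Z=np.array([0,0,-1.]);Rt=np.column_stack([np.cross(Y,Z),Y,Z])
        w=R.from_matrix(Rc.T@Rt).as_rotvec()
        print('turn',np.round(w/.12,2),'slide',np.round(Rt.T@(np.array(pos)-s['position'])/.3,3),'q7',round(s['joints'][6],2))
    print('t',s['clock'],'pos',np.round(s['position'],4),'F',np.round(s['force'],1),'w',s['width'],'g',s['gripper_force'])
E
python3 - <<'E'
from h import *
_,S=load('scene0');_,D=load('side0')
s=lambda u,v:(85+u/3.3,145+v/3.3)
Rc=R.from_rotvec(arm.observe()['ee_rot']).as_matrix();print(Rc.round(3))
print('far jamb foot',[plane(S,s(*q),0.0)[:2].round(3) for q in [(577,140),(687,159),(700,125)]])
print('oil',plane(S,(405,252),0)[:2],'weight',plane(S,(247,249),0)[:2])
go([.4415,.168,.19],np.pi/2)
E
```

```text
[[-0.947  0.321 -0.   ]
 [ 0.321  0.947 -0.001]
 [-0.    -0.001 -1.   ]]
far jamb foot [array([0.34 , 0.043]), array([0.368, 0.14 ]), array([0.315, 0.156])]
oil [0.61794658 0.41085909] weight [0.60800555 0.00451252]
turn [-0.01 -0.   -2.72] slide [-0.803 -1.412 -0.004] q7 -0.08
turn [-0.000e+00  1.000e-02  2.346e+01] slide [ 0.803  1.412 -0.004] q7 -0.08
t 0.15 pos [0.2006 0.5915 0.1888] F [0.5 0.7 0.1] w 0.998703882450612 g 0.0
```

```bash
python3 -m pendant '{"slide":[[-0.1,-0.09,0],[-0.12,-0.11,0],[-0.12,-0.11,0],[-0.12,-0.11,0],[-0.12,-0.11,0],[-0.12,-0.11,0],[-0.12,-0.11,0],[-0.12,-0.11,0],[-0.12,-0.11,0],[-0.12,-0.11,0]],"dr":[[0,0,0],[0,0,0],[0,0,0],[0,0,0],[0,0,0],[0,0,0],[0,0,0],[0,0,0],[0,0,0],[0,0,0]],"claw":[1,1,1,1,1,1,1,1,1,1]}' 40
python3 - <<'E'
from h import *
im,c=snap('wrist','w1')
_,W=load('w1');print('expect bush top at',proj(W,[.4415,.168,.018]),'pen',proj(W,[.395,.014,.005]))
go([.4415,.168,.008],1.244)
E
```

```text
clock: 1.15
position: [0.4324, 0.1695, 0.1896]
ee_rot: [0.511, 3.1, 0.001]
force: [0.7, -0.0, 0.1]
width: 0.996
gripper_force: 0.0
expect bush top at [257.42012792 175.22494268] pen [146.79420839 176.73098592]
turn [-0.02  0.03 -0.07] slide [-0.009  0.027  0.606] q7 0.82
turn [ 0.04  0.03 26.11] slide [ 0.009 -0.027  0.606] q7 0.82
t 1.2 pos [0.4362 0.1613 0.1898] F [ 2.5 -7.2  0.6] w 1.000212212517306 g 0.0
```

View pics/w1.png

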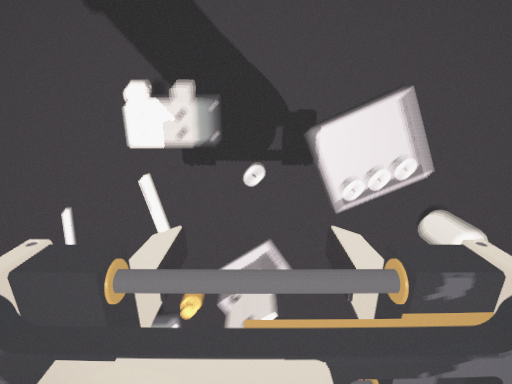

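The wrist picture shows the bush at (254,175), 3 px from the prediction, and the bush tray at (370,150). It is slightly motion-blurred, so I'll measure again with the arm still.

```bash
python3 -m pendant '{"slide":[[0,0,0],[0,0,0],[0,0,0]],"dr":[[0,0,0],[0,0,0],[0,0,0]],"claw":[1,1,1]}'
cat >> h.py <<'E'
def blobs(f,box,th=110,mina=15):
    im,z=load(f);x0,y0,x1,y1=box;g=cv2.cvtColor(im,6)[y0:y1,x0:x1];m=(g>th).astype(np.uint8)
    cs,_=cv2.findContours(m,cv2.RETR_EXTERNAL,cv2.CHAIN_APPROX_NONE);o=[]
    for c in cs:
        if cv2.contourArea(c)>=mina:
            r=cv2.minAreaRect(c);o.append((cv2.contourArea(c),np.array(r[0])+[x0,y0],r[1],cv2.boxPoints(r)+[x0,y0]))
    return sorted(o,key=lambda t:-t[0])
E
python3 - <<'E'
from h import *
im,c=snap('wrist','w2');_,W=load('w2');_,D=load('side0');_,S=load('scene0')
wb=blobs('w2',(225,140,290,215));db=blobs('side0',(195,178,217,200));sb=blobs('scene0',(300,198,314,214))
for b in (wb,db,sb):print([(q[0],q[1].round(1),np.round(q[2],1)) for q in b[:2]])
print(tri((W,wb[0][1]),(D,db[0][1])))
print(plane(W,wb[0][1],.010),plane(D,db[0][1],.010))
t=blobs('w2',(300,80,445,220),70)
print(t[0][1],t[0][2],t[0][3]);P=[plane(W,q,.026)[:2].round(4) for q in t[0][3]];print(P,np.mean(P,0),[np.linalg.norm(P[i]-P[i-1]) for i in range(4)])
E
```

```text
clock: 1.5
position: [0.4312, 0.1728, 0.1893]
ee_rot: [-0.508, -3.1, -0.0]
force: [0.2, 0.6, -0.7]
width: 1.001
gripper_force: 0.0
[(256.5, array([254.5, 172.5]), array([19., 17.]))]
[(57.0, array([205. , 188.5]), array([9., 8.])), (23.5, array([197.5, 194.5]), array([5., 9.]))]
[(78.5, array([304.5, 207. ]), array([12.,  9.]))]
(array([0.43762275, 0.16767801, 0.01092277]), [np.float64(0.0009546662017978015), np.float64(0.0009546662017976661)])
[0.43693625 0.16800042 0.01      ] [0.43924284 0.16833946 0.01      ]
[373.80508423 149.13870239] (92.24435424804688, 117.95861053466797) [[301.5249958  129.60916901]
 [410.18210602  83.69769669]
 [446.08517456 168.66823578]
 [337.42806244 214.57971191]]
[array([0.3986, 0.2455]), array([0.3873, 0.3897]), array([0.5117, 0.4202]), array([0.5299, 0.2622])] [0.456875 0.3294  ] [np.float64(0.13235777272226973), np.float64(0.14464207548289673), np.float64(0.12808438624594343), np.float64(0.15904477357021202)]
```

Run:
```python
from h import *
go([.4383,.1678,.007],1.244)
```

```text
turn [ 0.   -0.    0.02] slide [-0.028 -0.008  0.608] q7 0.81
turn [ 1.000e-02  0.000e+00 -2.616e+01] slide [0.028 0.008 0.608] q7 0.81
t 1.55 pos [0.4312 0.1728 0.1893] F [ 0.1  0.5 -0.1] w 0.998363994608123 g 0.0
```

```bash
python3 -m pendant '{"slide":[[-0.028,-0.008,0.05],[0,0,0.1],[0,0,0.12],[0,0,0.12],[0,0,0.1],[0,0,0.07],[0,0,0.035],[0,0,0.013],[0,0,0],[0,0,0]],"dr":[[0,0,0],[0,0,0],[0,0,0],[0,0,0],[0,0,0],[0,0,0],[0,0,0],[0,0,0],[0,0,0],[0,0,0]],"claw":[1,0.8,0.7,0.7,0.7,0.7,0.7,0.7,0.7,0.2]}' 15
python3 -m pendant '{"slide":[[0,0,0],[0,0,0],[0,0,0],[0,0,0],[0,0,0],[0,0,0]],"dr":[[0,0,0],[0,0,0],[0,0,0],[0,0,0],[0,0,0],[0,0,0]],"claw":[0.1,0.1,0.1,0.1,0.1,0.1]}' 15
python3 - <<'E'
from h import *
s=arm.observe();go([.443,.325,s['position'][2]],1.244)
E
```

```text
clock: 2.55
position: [0.4397, 0.167, 0.0079]
ee_rot: [0.51, 3.099, 0.002]
force: [-0.3, -0.6, -0.5]
width: 0.655
gripper_force: 0.0
clock: 3.15
position: [0.4391, 0.1665, 0.007]
ee_rot: [0.511, 3.1, 0.0]
force: [-0.2, -0.2, -1.0]
width: 0.143
gripper_force: 0.0
turn [ 0.  0. -0.] slide [0.157 0.505 0.   ] q7 0.93
turn [ 0.   -0.   26.18] slide [-0.157 -0.505  0.   ] q7 0.93
t 3.15 pos [0.4391 0.1665 0.007 ] F [-0.2 -0.2 -1. ] w 0.14268863840110427 g 0.0
```

```bash
python3 -m pendant '{"slide":[[0,0,-0.1],[0,0,-0.12],[0,0,-0.12]],"dr":[[0,0,0],[0,0,0],[0,0,0]],"claw":[0.1,0.1,0.1]}'
python3 - <<'E'
from h import *
print(arm.observe()['width'],arm.observe()['gripper_force'])
w,_=snap('wrist','w3');d,_=snap('side','d3')
a=cv2.resize(w[:,:,::-1],(448,336));b=cv2.resize(d[130:260,150:280,::-1],(336,336),interpolation=2)
cv2.imwrite('pics/c3.png',np.hstack([a,b]))
E
```

```text
clock: 3.45
position: [0.4386, 0.1661, 0.11]
ee_rot: [-0.511, -3.099, 0.001]
force: [0.0, 0.6, 0.5]
width: 0.1
gripper_force: 0.0
0.10017342970834935 0.0
```

View pics/c3.png

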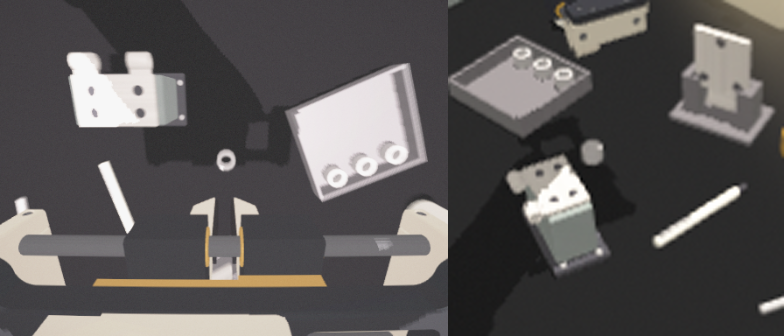

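The bush is still standing at wrist (258,183), so the grasp missed it. I'll check its position against the TCP projection.

Run:
```python
from h import *
_,W=load('w3');s=arm.observe()['position'];print(s,'tcp px',proj(W,s),'bench below',proj(W,[s[0],s[1],0.018]))
wb=blobs('w3',(235,160,280,205));db=blobs('d3',(195,178,217,200))
_,D=load('d3')
for q in wb[:2]:print(q[0],q[1],q[2],plane(W,q[1],.018),plane(W,q[1],.009))
for q in db[:3]:print(q[0],q[1],q[2],plane(D,q[1],.009))
_,W2=load('w2');print(tri((W,wb[0][1]),(W2,blobs('w2',(225,140,290,215))[0][1])))
```

```text
[0.44173337 0.16758657 0.11306049] tcp px [259.89263941 222.71535963] bench below [258.81101793 187.23542233]
420.5 [258.  182.5] (25.0, 22.0) [0.43627805 0.16847707 0.018     ] [0.4387065 0.1677149 0.009    ]
54.0 [205.5 188.5] (9.0, 7.0) [0.4409388  0.16814317 0.009     ]
19.5 [197.5 195. ] (5.0, 8.0) [0.40592036 0.16392629 0.009     ]
(array([0.42852636, 0.17098091, 0.04673352]), [np.float64(7.03271325069455e-05), np.float64(7.032713250690411e-05)])
```

Run:
```python
from h import *
s=arm.observe()['position'];im,_=snap('scene','s4');im2,_=snap('side','d4');_,S=load('s4');_,D=load('d4')
p,q=proj(S,s),proj(D,s);print(s,p,q)
out=[]
for im,p in((im,p),(im2,q)):
    x,y=map(int,p);x0=max(x-45,0);y0=max(y-45,0);c=im[y0:y0+90,x0:x0+90,::-1].copy();c=cv2.resize(c,(390,390),interpolation=2);k=390/90
    cv2.circle(c,(int((p[0]-x0+.5)*k),int((p[1]-y0+.5)*k)),4,(0,0,255),1);out.append(c)
cv2.imwrite('pics/c4.png',np.hstack(out))
```

```text
[0.44173337 0.16758657 0.11306049] [308.24557328 175.84701431] [202.4526991  160.83055487]
```

View pics/c4.png

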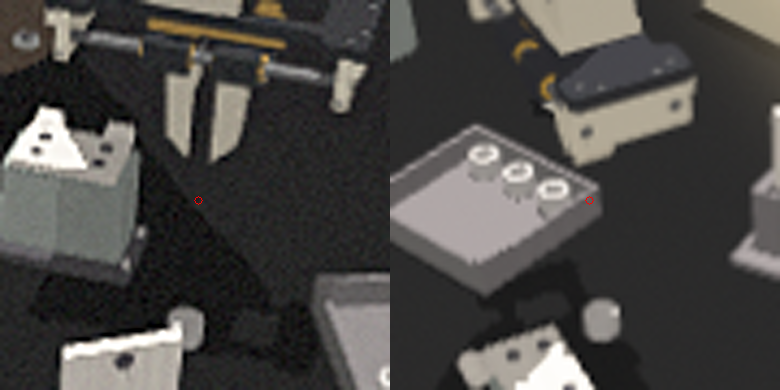

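Both fixed cameras show the real fingertips about 9 px above the projected TCP. In the crop they are at (200,160) and (580,165), against red marks at (198,200) and (590,200). The reported TCP therefore looks biased, and I'll triangulate the real tip.

Run:
```python
from h import *
_,S=load('s4');_,D=load('d4');k=390/90
f=lambda o,u,v:(o[0]+u/k-.5,o[1]+v/k-.5)
so=(308-45,175-45);do=(202-45,160-45)
for a,b in [((202,161),(580-390,165)),((205,161),(590-390,163)),((200,160),(600-390,160))]:
    print(tri((S,f(so,*a)),(D,f(do,*b))))
s=arm.observe();print(s['joints'],s['position'])
im,_=snap('wrist','w4');_,W=load('w4');print(W['p'],proj(W,s['position']))
```

```text
(array([0.43933163, 0.16842928, 0.1417206 ]), [np.float64(0.0008755032335056136), np.float64(0.0008755032335055277)])
(array([0.44450042, 0.16758973, 0.14308714]), [np.float64(0.0017556510367981277), np.float64(0.0017556510367980362)])
(array([0.44868864, 0.16325443, 0.14594426]), [np.float64(0.002521883319266435), np.float64(0.0025218833192664513)])
[-0.67654954  0.27621147  0.24648761  2.0571354  -0.09194187  0.81638006
  0.86794256] [0.43948808 0.16677093 0.10964498]
[0.35927156 0.19307641 0.30427867] [256.72103371 218.19573964]
```

Run:
```python
from h import *
a,S=load('scene0')
for dz in (0,.03):
  for sg in (-1,1):
    X=np.array([.2006,.5915,.1888+dz])+sg*.05*np.array([.321,.947,0]);print(dz,proj(S,X))
g=cv2.cvtColor(a,6);
for v in range(78,118,2):print(v,g[v,424:492:3])
go([.4383,.1678,.03],1.244)
```

```text
0 [422.48627606 109.65520666]
0 [455.01915954 115.39014171]
0.03 [424.40907531 100.88983546]
0.03 [457.27874072 106.61165459]
78 [ 40  35  22  76 129 131 130 146 150 149 147 158 138  49  63  29  33  42
  48  46 153 152 150]
80 [ 27  32  79 104  64  49  87 108 109 142 127 147 148  11  28  36  33  44
  41  50 138 145 137]
82 [139 114 137 149 149 147 144 113  76  73 132 132 123  57  63  65  20 136
 162 132 139 137 141]
84 [148 146 140 143 141 149 145 142 142 141 134 111  90  74  38  31  31 146
 153 143 138 140 141]
86 [149 150 153 144 144 146 143 141 146 144 146 147 147  77  40  30  33 157
 139 141 141 141 139]
88 [145 145 147 141 141 146 144 143 145 145 140 144 144 125  56  33  27 170
 145 144 143 131 142]
90 [145 132 147 136 147 142 142 143 147 143 141 142  64 148 154 150 128  80
 140 132 144 140 144]
92 [146 112 142 144 147 146 146 142 142 139 144 144  44 143 144 140 138 139
 142 141 139 140 143]
94 [148  54 141 144 142 142 146 138 142 145 139 141  84 146 142 140 133 141
 139 141 151 140 143]
96 [148  76 144 149 139 143 143 137 144 146 142 155 135 141 143 139  78  16
  22  15  13  18
[... 492 characters left out ...]
31  39]
108 [ 39  30  40  37  29  38  32 117 137 140 141 140 139 142 139 142 150   8
  10  25  29  35  38]
110 [ 26  34  38  29  42  31  32  17 160 163 157 159 155 154 153 150 150 141
  18  18  17  35  40]
112 [ 30  39  30  33  32  35  32  29 145 158 155 160 160 161 162 160 158 159
  40  18  12  24  38]
114 [ 41  33  34  37  30  39  29  33   1 164 152 159 159 161 161 158 162 163
 141  17  25  17  27]
116 [ 36  40  36  33  43  32  33  41  35 148 154 158 158 161 161 164 162 161
 133  45  11  23  25]
turn [ 0. -0.  0.] slide [0.003 0.004 0.262] q7 0.87
turn [  0.     0.   -26.18] slide [-0.003 -0.004  0.262] q7 0.87
t 3.7 pos [0.4387 0.1664 0.1087] F [-0.1  0.1 -0.4] w 0.10053427149177525 g 0.0
```

The start picture shows the same thing: tips about 9 px high, which is roughly 31 mm. So true tip z ≈ reported z + 0.031, while x and y agree to about 2 mm. I'll use that offset and watch the contact force on the way down.

```bash
python3 -m pendant '{"slide":[[0,0.004,0],[0,0,0],[0,0,0.05],[0,0,0.1],[0,0,0.1],[0,0,0.08],[0,0,0.05],[0,0,0.03],[0,0,0.01],[0,0,0]],"dr":[[0,0,0],[0,0,0],[0,0,0],[0,0,0],[0,0,0],[0,0,0],[0,0,0],[0,0,0],[0,0,0],[0,0,0]],"claw":[0.7,0.7,0.7,0.7,0.7,0.7,0.7,0.7,0.7,0.7]}' 15
python3 -m pendant '{"slide":[[0,0,0.005],[0,0,0.005],[0,0,0],[0,0,0],[0,0,0],[0,0,0],[0,0,0],[0,0,0],[0,0,0]],"dr":[[0,0,0],[0,0,0],[0,0,0],[0,0,0],[0,0,0],[0,0,0],[0,0,0],[0,0,0],[0,0,0]],"claw":[0.7,0.7,0.1,0.1,0.1,0.1,0.1,0.1,0.1]}' 15
```

```text
clock: 4.7
position: [0.4394, 0.1675, -0.0171]
ee_rot: [-0.511, -3.099, 0.001]
force: [0.4, -0.5, -0.1]
width: 0.702
gripper_force: 0.0
clock: 5.6
position: [0.4402, 0.1679, -0.0191]
ee_rot: [0.511, 3.099, 0.002]
force: [-1.7, -1.6, 15.6]
width: 0.142
gripper_force: 7.4
```

```bash
python3 -m pendant '{"slide":[[0,0,0]],"dr":[[0,0,0]],"claw":[0.1]}'
python3 - <<'E'
from h import *
s=arm.observe();print(s['width'],s['gripper_force'],s['force'])
a,_=snap('scene','s5');b,_=snap('side','d5');w,_=snap('wrist','w5')
A=cv2.resize(a[165:225,270:330,::-1],(400,400),interpolation=2);B=cv2.resize(b[155:215,175:235,::-1],(400,400),interpolation=2)
cv2.imwrite('pics/c5.png',np.hstack([A,B]))
E
```

```text
clock: 5.7
position: [0.4404, 0.1681, -0.0191]
ee_rot: [0.511, 3.098, 0.002]
force: [-0.8, 0.4, 10.8]
width: 0.108
gripper_force: 5.6
0.10784026803116037 5.632032895309749 [-0.76445141  0.35853496 10.84584373]
```

View pics/c5.png

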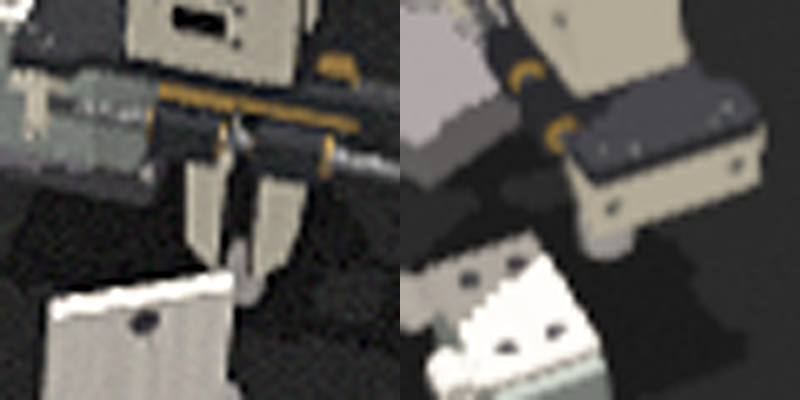

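The tips (left crop (240,265), right crop (605,230)) only pinch the top rim of the bush, so they are around z = 0.016 and the offset is about 35 mm. I'll open, go 12 mm lower and regrip.

```bash
python3 -m pendant '{"slide":[[0,0,0],[0,0,0],[0,0,0],[0,0,0],[0,0,0],[0,0,0.015],[0,0,0.015],[0,0,0.01],[0,0,0],[0,0,0]],"dr":[[0,0,0],[0,0,0],[0,0,0],[0,0,0],[0,0,0],[0,0,0],[0,0,0],[0,0,0],[0,0,0],[0,0,0]],"claw":[0.55,0.55,0.55,0.55,0.55,0.55,0.55,0.55,0.55,0.55]}' 15
python3 -m pendant '{"slide":[[0,0,0],[0,0,0],[0,0,0],[0,0,0],[0,0,0],[0,0,0],[0,0,0]],"dr":[[0,0,0],[0,0,0],[0,0,0],[0,0,0],[0,0,0],[0,0,0],[0,0,0]],"claw":[0.1,0.1,0.1,0.1,0.1,0.1,0.1]}' 15
python3 - <<'E'
from h import *
s=arm.observe();print(s['gripper_force'],s['width'],s['force']);go([.443,.325,s['position'][2]],1.244)
E
```

```text
clock: 6.85
position: [0.4393, 0.1675, -0.0322]
ee_rot: [-0.511, -3.099, 0.0]
force: [-0.6, 0.3, 0.6]
width: 0.547
gripper_force: 0.0
clock: 7.55
position: [0.4395, 0.1677, -0.0319]
ee_rot: [0.511, 3.1, 0.0]
force: [0.6, 0.0, 2.1]
width: 0.252
gripper_force: 15.0
15.000146613456309 0.25187658200638174 [0.55646407 0.03580489 2.067715  ]
turn [ 0.  0. -0.] slide [0.157 0.5   0.   ] q7 0.95
turn [ 0.   -0.   26.18] slide [-0.157 -0.5    0.   ] q7 0.95
t 7.55 pos [ 0.4395  0.1677 -0.0319] F [0.6 0.  2.1] w 0.25187658200638174 g 15.000146613456309
```

```bash
python3 -m pendant '{"slide":[[0,0,-0.05],[0,0,-0.1],[0,0,-0.1],[0.03,0.1,0],[0.03,0.1,0],[0.035,0.11,0],[0.032,0.1,0],[0.03,0.09,0],[0,0,0],[0,0,0]],"dr":[[0,0,0],[0,0,0],[0,0,0],[0,0,0],[0,0,0],[0,0,0],[0,0,0],[0,0,0],[0,0,0],[0,0,0]],"claw":[0.1,0.1,0.1,0.1,0.1,0.1,0.1,0.1,0.1,0.1]}' 15
python3 - <<'E'
from h import *
s=arm.observe();print(s['gripper_force'],s['width']);go([.443,.325,-.026],1.244)
im,_=snap('wrist','w6')
_,W=load('w6');t=blobs('w6',(180,60,350,235),70)
for q in t[:2]:print(q[0],q[1],q[2],[plane(W,p,.026)[:2].round(3) for p in q[3]])
print(proj(W,[.461,.326,.026]))
E
```

```text
clock: 8.55
position: [0.4425, 0.3248, 0.0426]
ee_rot: [-0.509, -3.1, 0.001]
force: [0.8, -1.1, -0.4]
width: 0.25
gripper_force: 15.0
14.999762387014925 0.24992269694853034
turn [-0.01 -0.    0.01] slide [-0.001  0.001  0.229] q7 0.66
turn [ 0.000e+00 -1.000e-02 -2.617e+01] slide [ 0.001 -0.001  0.229] q7 0.66
t 8.55 pos [0.4425 0.3248 0.0426] F [ 0.8 -1.1 -0.4] w 0.24992269694853034 g 14.999762387014925
17687.5 [264.5 147. ] (174.0, 169.0) [array([0.316, 0.31 ]), array([0.354, 0.424]), array([0.489, 0.394]), array([0.442, 0.255])]
[264.8014438  228.77281785]
```

```bash
python3 -m pendant '{"slide":[[0,0,0.06],[0,0,0.08],[0,0,0.06],[0,0,0.025],[0,0,0.004],[0,0,0],[0,0,0],[0,0,0],[0,0,0],[0,0,0]],"dr":[[0,0,0],[0,0,0],[0,0,0],[0,0,0],[0,0,0],[0,0,0],[0,0,0],[0,0,0],[0,0,0],[0,0,0]],"claw":[0.1,0.1,0.1,0.1,0.1,0.1,0.1,0.5,0.5,0.5]}' 15
python3 -m pendant '{"slide":[[0,0,0],[0,0,0],[0,0,-0.05],[0,0,-0.1],[0,0,-0.12],[0,0,-0.12],[0,0,-0.12],[0,0,0],[0,0,0]],"dr":[[0,0,0],[0,0,0],[0,0,0],[0,0,0],[0,0,0],[0,0,0],[0,0,0],[0,0,0],[0,0,0]],"claw":[0.5,0.5,0.5,0.5,0.5,0.5,0.5,0.5,0.5]}' 15
python3 - <<'E'
from h import *
im,_=snap('side','d6');im,_=snap('wrist','w7')
_,D=load('d6')
for q in blobs('d6',(150,140,205,185),150,8):print(q[0],q[1],plane(D,q[1],.015).round(3))
# pin direction
a=blobs('side0',(265,230,312,255),110);print(a[0][2],a[0][1],plane(D,a[0][1],.005))
b=a[0][3];l=b[1]-b[0];m=b[2]-b[1]
L=l if np.linalg.norm(l)>np.linalg.norm(m) else m
e=[plane(D,a[0][1]+k*L/2,.005) for k in(-1,1)];v=e[1]-e[0];print(e,np.linalg.norm(v),'dir',np.arctan2(v[1],v[0]))
go([.449,-.145,.10],np.arctan2(v[1],v[0])+np.pi/2)
E
```

```text
clock: 9.6
position: [0.4432, 0.325, -0.0253]
ee_rot: [0.511, 3.099, 0.001]
force: [0.9, 0.0, 0.2]
width: 0.468
gripper_force: 0.0
clock: 10.5
position: [0.4433, 0.3252, 0.128]
ee_rot: [0.511, 3.099, 0.003]
force: [0.0, -0.9, -0.3]
width: 0.503
gripper_force: 0.0
249.0 [183.42307281 157.88461494] [0.487 0.331 0.015]
(3.8190526962280273, 37.944129943847656) [288.06071281 243.17453575] [ 0.44794301 -0.14289803  0.005     ]
[array([ 0.40137766, -0.12206077,  0.005     ]), array([ 0.49613549, -0.16459501,  0.005     ])] 0.10386629805192923 dir -0.4219163881485589
turn [-0.01 -0.01  0.79] slide [-0.661 -1.418  0.088] q7 0.63
turn [ 1.000e-02 -2.000e-02 -2.539e+01] slide [0.661 1.418 0.088] q7 0.63
t 10.6 pos [0.4423 0.3243 0.1264] F [-0.7 -0.   0.1] w 0.4985621256441786 g 0.0
```

```bash
python3 -m pendant '{"slide":[[0,0,0],[-0.055,-0.118,0],[-0.055,-0.118,0],[-0.055,-0.118,0],[-0.055,-0.118,0],[-0.055,-0.118,0],[-0.055,-0.118,0],[-0.055,-0.118,0],[-0.055,-0.118,0],[-0.055,-0.118,0]],"dr":[[0,0,0.79],[0,0,0],[0,0,0],[0,0,0],[0,0,0],[0,0,0],[0,0,0],[0,0,0],[0,0,0],[0,0,0]],"claw":[0.5,0.5,0.5,0.5,0.5,0.5,0.5,0.5,0.5,0.5]}' 15
python3 -m pendant '{"slide":[[-0.055,-0.118,0],[-0.055,-0.118,0],[-0.055,-0.118,0],[0,0,0],[0,0,0],[0,0,0]],"dr":[[0,0,0],[0,0,0],[0,0,0],[0,0,0],[0,0,0],[0,0,0]],"claw":[0.5,0.5,0.5,0.5,0.5,0.5]}' 15
python3 - <<'E'
from h import *
im,_=snap('wrist','w8');_,W=load('w8');_,D=load('side0')
print('expect ends',proj(W,[.4014,-.1221,.005]),proj(W,[.4961,-.1646,.005]))
for q in blobs('w8',(150,90,380,215),110,60):print(q[0],q[1],q[2],q[3].round(0).tolist())
go([.4485,-.144,-.03],1.149)
E
```

```text
clock: 11.6
position: [0.447, -0.0283, 0.1263]
ee_rot: [-0.657, -3.07, 0.001]
force: [0.4, 0.5, 0.4]
width: 0.5
gripper_force: 0.0
clock: 12.2
position: [0.4492, -0.1427, 0.1265]
ee_rot: [-0.655, -3.071, -0.0]
force: [0.0, -0.3, 0.4]
width: 0.5
gripper_force: 0.0
expect ends [255.82385574 134.51665186] [255.77114312 217.72808856]
566.5 [254.5 173.5] (81.0, 7.0) [[251.0, 133.0], [258.0, 133.0], [258.0, 214.0], [251.0, 214.0]]
461.5 [377.28846741 123.94231415] (71.38628387451172, 11.96308422088623) [[364.0, 90.0], [376.0, 88.0], [390.0, 158.0], [378.0, 160.0]]
turn [-0.   -0.01  0.02] slide [ 0.001 -0.006  0.522] q7 1.52
turn [ 2.000e-02 -0.000e+00 -2.616e+01] slide [-0.001  0.006  0.522] q7 1.52
t 12.25 pos [ 0.4495 -0.1424  0.1267] F [-0.4  0.4 -0.6] w 0.49845601978869175 g 0.0
```

```bash
python3 -m pendant '{"slide":[[0,-0.005,0.06],[0,0,0.1],[0,0,0.12],[0,0,0.1],[0,0,0.07],[0,0,0.04],[0,0,0.025],[0,0,0.01],[0,0,0.005],[0,0,0]],"dr":[[0,0,0],[0,0,0],[0,0,0],[0,0,0],[0,0,0],[0,0,0],[0,0,0],[0,0,0],[0,0,0],[0,0,0]],"claw":[0.4,0.4,0.4,0.4,0.4,0.4,0.4,0.4,0.4,0.4]}' 20
python3 - <<'E'
from h import *
_,W=load('w8');_,D=load('side0');print(tri((W,(254.5,173.5)),(D,(288.06,243.17))));s=arm.observe();print(s['position'],s['force'])
E
```

```text
clock: 13.25
position: [0.4498, -0.1452, -0.0311]
ee_rot: [0.657, 3.071, 0.0]
force: [-1.0, -0.2, 0.7]
width: 0.401
gripper_force: 0.0
(array([ 0.44377747, -0.14338272,  0.00836678]), [np.float64(0.0020613382084796496), np.float64(0.0020613382084795954)])
[ 0.44975167 -0.14522311 -0.03113986] [-1.01847118 -0.24357643  0.7064156 ]
```

Two-view pin height is 0.008 m, against an expected 0.0045, so the pin is on the bench. I'll ease down in 1 mm steps, then close.

```bash
python3 -m pendant '{"slide":[[0,0,0.004],[0,0,0.003],[0,0,0]],"dr":[[0,0,0],[0,0,0],[0,0,0]],"claw":[0.4,0.4,0.4]}' 20
python3 -m pendant '{"slide":[[0,0,0],[0,0,0],[0,0,0],[0,0,0],[0,0,0],[0,0,0],[0,0,0]],"dr":[[0,0,0],[0,0,0],[0,0,0],[0,0,0],[0,0,0],[0,0,0],[0,0,0]],"claw":[0,0,0,0,0,0,0]}' 20
```

```text
clock: 13.55
position: [0.4493, -0.1452, -0.0336]
ee_rot: [0.657, 3.072, 0.0]
force: [-0.0, 0.6, 0.0]
width: 0.401
gripper_force: 0.0
clock: 14.25
position: [0.4492, -0.1452, -0.0338]
ee_rot: [0.657, 3.072, 0.0]
force: [-0.1, -0.3, 0.4]
width: 0.089
gripper_force: 20.0
```

Pin gripped at 8.2 mm and 20 N. Now I'll lift it and turn it parallel to the tray's y axis. The turn is negative so the last joint stays inside its range.

```bash
python3 -m pendant '{"slide":[[0,0,-0.05],[0,0,-0.1],[0,0,-0.13],[0,0,0],[0,0,0],[0,0,0],[0,0,0],[0,0,0],[0,0,0],[0,0,0]],"dr":[[0,0,0],[0,0,0],[0,0,-0.9],[0,0,-1],[0,0,-1],[0,0,-1],[0,0,-1],[0,0,-1],[0,0,-1],[0,0,-1]],"claw":[0,0,0,0,0,0,0,0,0,0]}' 20
python3 -m pendant '{"slide":[[0,0,0],[0,0,0],[0,0,0],[0,0,0],[0,0,0],[0,0,0],[0,0,0],[0,0,0],[0,0,0]],"dr":[[0,0,-1],[0,0,-1],[0,0,-1],[0,0,-1],[0,0,-1],[0,0,-1],[0,0,-1],[0,0,-0.6],[0,0,0]],"claw":[0,0,0,0,0,0,0,0,0]}' 20
python3 - <<'E'
from h import *
go([.447,-.352,-.024],-.13)
E
```

```text
clock: 15.25
position: [0.449, -0.1452, 0.0501]
ee_rot: [0.825, -3.031, -0.0]
force: [-0.6, 1.1, 0.4]
width: 0.09
gripper_force: 20.0
clock: 16.15
position: [0.4487, -0.1457, 0.0498]
ee_rot: [-2.066, 2.366, 0.003]
force: [-1.1, 0.5, -0.3]
width: 0.089
gripper_force: 20.0
turn [ 2.000e-02 -1.000e-02  2.614e+01] slide [-0.682  0.084  0.246] q7 2.74
turn [ 0.01  0.01 -0.04] slide [ 0.682 -0.084  0.246] q7 2.74
t 16.15 pos [ 0.4487 -0.1457  0.0498] F [-1.1  0.5 -0.3] w 0.08936814025716693 g 19.999109208583832
```

Joint 7 ended at its limit because my sign was wrong: a negative turn raises q7. I'll turn back by half a turn, which gives the same grasp with q7 near 0.

```bash
Z='[0,0,0]'; python3 -m pendant '{"slide":[[0,0,0],[0,0,0],[0,0,0],[0,0,0],[0,0,0],[0,0,0],[0,0,0],[0,0,0],[0,0,0],[0,0,0]],"dr":[[0,0,1],[0,0,1],[0,0,1],[0,0,1],[0,0,1],[0,0,1],[0,0,1],[0,0,1],[0,0,1],[0,0,1]],"claw":[0,0,0,0,0,0,0,0,0,0]}' 20
python3 -m pendant '{"slide":[[0,0,0],[0,0,0],[0,0,0],[0,0,0],[0,0,0],[0,0,0],[0,0,0],[0,0,0],[0,0,0],[0,0,0]],"dr":[[0,0,1],[0,0,1],[0,0,1],[0,0,1],[0,0,1],[0,0,1],[0,0,1],[0,0,1],[0,0,1],[0,0,1]],"claw":[0,0,0,0,0,0,0,0,0,0]}' 20
python3 -m pendant '{"slide":[[0,0,0],[0,0,0],[0,0,0],[0,0,0],[0,0,0],[0,0,0],[0,0,0],[0,0,0]],"dr":[[0,0,1],[0,0,1],[0,0,1],[0,0,1],[0,0,1],[0,0,1],[0,0,0.15],[0,0,0]],"claw":[0,0,0,0,0,0,0,0]}' 20
python3 - <<'E'
from h import *
print(arm.observe()['joints']);go([.447,-.352,-.024],-.13)
E
```

```text
clock: 17.15
position: [0.4493, -0.1451, 0.0504]
ee_rot: [-0.359, 3.121, -0.0]
force: [-0.4, 0.9, -0.4]
width: 0.089
gripper_force: 20.0
clock: 18.15
position: [0.4496, -0.1451, 0.0506]
ee_rot: [1.465, 2.777, 0.001]
force: [-0.7, 0.1, -0.8]
width: 0.087
gripper_force: 20.0
clock: 18.95
position: [0.4495, -0.145, 0.0505]
ee_rot: [2.36, 2.073, 0.001]
force: [-0.1, 0.0, -0.7]
width: 0.089
gripper_force: 20.0
[ 0.17149738  0.36913658  0.0345726   2.0986534  -0.01977601  0.67316292
  0.09002859]
turn [0.01 0.   0.01] slide [-0.685  0.081  0.248] q7 0.09
turn [-0.000e+00  1.000e-02 -2.617e+01] slide [ 0.685 -0.081  0.248] q7 0.09
t 18.95 pos [ 0.4495 -0.145   0.0505] F [-0.1  0.  -0.7] w 0.08901367889636796 g 20.00042349100113
```

```bash
python3 -m pendant '{"slide":[[-0.06,0.01,0],[-0.12,0.015,0],[-0.13,0.015,0],[-0.13,0.015,0],[-0.12,0.013,0],[-0.085,0.008,0],[-0.04,0.005,0],[0,0,0],[0,0,0],[0,0,0]],"dr":[[0,0,0],[0,0,0],[0,0,0],[0,0,0],[0,0,0],[0,0,0],[0,0,0],[0,0,0],[0,0,0],[0,0,0]],"claw":[0,0,0,0,0,0,0,0,0,0]}' 20
python3 - <<'E'
from h import *
im,_=snap('side','d9');im,_=snap('wrist','w9');go([.447,-.352,-.027],-.13)
E
```

```text
clock: 19.95
position: [0.4469, -0.35, 0.0501]
ee_rot: [-2.358, -2.074, -0.001]
force: [0.9, 0.8, 0.1]
width: 0.089
gripper_force: 20.0
turn [-0.   -0.01  0.01] slide [-0.005  0.001  0.257] q7 0.48
turn [ 1.000e-02 -0.000e+00 -2.617e+01] slide [ 0.005 -0.001  0.257] q7 0.48
t 20.05 pos [ 0.4469 -0.3505  0.0502] F [ 1.1 -0.1 -0.5] w 0.08486991787339142 g 20.000011324882507
```

View pics/d9.png

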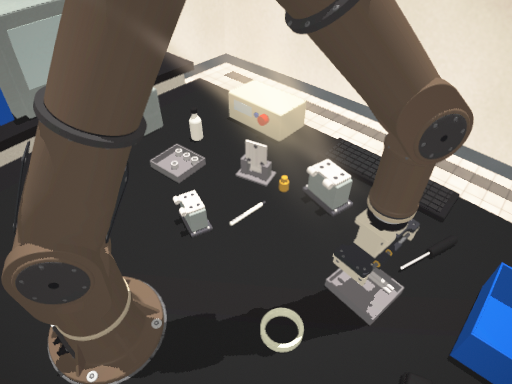

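The side picture shows the bush standing in the bush tray at (174,163) beside the three fixed ones, with the gripper and pin over the pin tray at (365,280). I'll lower and release.

```bash
python3 -m pendant '{"slide":[[-0.005,0,0.05],[0,0,0.08],[0,0,0.07],[0,0,0.04],[0,0,0.015],[0,0,0],[0,0,0],[0,0,0],[0,0,0],[0,0,0]],"dr":[[0,0,0],[0,0,0],[0,0,0],[0,0,0],[0,0,0],[0,0,0],[0,0,0],[0,0,0],[0,0,0],[0,0,0]],"claw":[0,0,0,0,0,0,0,0.3,0.3,0.3]}' 20
python3 -m pendant '{"slide":[[0,0,0],[0,0,-0.04],[0,0,-0.1],[0,0,-0.12],[0,0,-0.12],[0,0,-0.12],[0,0,-0.1],[0,0,0],[0,0,0],[0,0,0]],"dr":[[0,0,0],[0,0,0],[0,0,0],[0,0,0],[0,0,0],[0,0,0],[0,0,0],[0,0,0],[0,0,0],[0,0,0]],"claw":[0.3,0.3,0.3,0.3,0.3,0.3,0.3,0.3,0.3,0.3]}' 20
python3 - <<'E'
from h import *
im,_=snap('side','d10');_,D=load('d10');_,S=load('scene0')
snap('wrist','w10');_,W=load('w10')
for q in blobs('w10',(150,80,380,215),170,60):print(q[0],q[1],q[2],plane(W,q[1],.008).round(3))
a=load('side0')[0]
# leaf: white plate mask corners in scene0/side0
for f,box,z in(('scene0',(272,200,312,250),S),('side0',(235,135,275,185),D)):
    q=blobs(f,box,140,30)
    for t in q[:2]:print(f,t[0],t[3].round(1).tolist())
go([.60,.108,.11],2)
E
```

```text
clock: 21.05
position: [0.4465, -0.3539, -0.0258]
ee_rot: [2.361, 2.071, 0.0]
force: [-0.0, 0.9, 0.3]
width: 0.278
gripper_force: 0.0
clock: 22.05
position: [0.4456, -0.3532, 0.1531]
ee_rot: [-2.361, -2.071, 0.001]
force: [1.4, -0.1, 0.6]
width: 0.297
gripper_force: 0.0
6401.5 [266.5 168. ] (92.0, 103.0) [ 0.46  -0.348  0.008]
120.5 [364.38047791 200.22439575] (31.01030921936035, 5.168384552001953) [ 0.584 -0.408  0.008]
scene0 802.0 [[271.0, 241.0], [274.7, 198.2], [309.4, 201.2], [305.7, 244.0]]
scene0 97.5 [[281.0, 249.0], [281.0, 241.0], [311.0, 241.0], [311.0, 249.0]]
side0 483.5 [[238.9, 167.5], [245.3, 138.6], [273.8, 145.0], [267.4, 173.9]]
side0 88.5 [[236.7, 183.1], [237.1, 169.9], [274.1, 171.1], [273.6, 184.3]]
turn [ -0.    -0.02 -17.76] slide [-1.108  1.183  0.142] q7 0.48
turn [-0.02  0.    8.42] slide [ 1.108 -1.183  0.142] q7 0.48
t 22.15 pos [ 0.4455 -0.3531  0.1526] F [ 0.2  0.1 -0.6] w 0.302144991538704 g 0.0
```

Run:
```python
from h import *
for f,h in (('d10',.008),('w10',.008)):
    im,z=load(f)
    box=(325,255,405,322) if f=='d10' else (205,105,330,232)
    for th in (185,200,215,230):
        for q in blobs(f,box,th,25)[:4]:
            b=q[3];l=b[1]-b[0];m=b[2]-b[1];L=l if np.linalg.norm(l)>np.linalg.norm(m) else m
            e=[plane(z,q[1]+k*L/2,h)[:2] for k in(-1,1)]
            print(f,th,q[0],q[1].round(0),np.round(q[2],0),e[0].round(3),e[1].round(3),round(np.linalg.norm(e[1]-e[0]),3))
```

```text
d10 185 112.0 [374. 276.] [44.  7.] [ 0.513 -0.309] [ 0.498 -0.412] 0.103
d10 185 27.5 [345. 276.] [10.  4.] [ 0.46  -0.297] [ 0.458 -0.32 ] 0.023
d10 200 88.5 [375. 277.] [44.  7.] [ 0.513 -0.311] [ 0.498 -0.412] 0.102
d10 215 51.5 [376. 275.] [42.  2.] [ 0.518 -0.314] [ 0.505 -0.411] 0.098
d10 230 27.5 [377. 275.] [41.  2.] [ 0.519 -0.315] [ 0.505 -0.411] 0.097
w10 185 6706.0 [267. 177.] [102. 110.] [ 0.448 -0.437] [ 0.467 -0.291] 0.147
w10 200 6499.0 [266. 177.] [108. 101.] [ 0.466 -0.292] [ 0.449 -0.436] 0.145
w10 215 3676.0 [266. 176.] [105. 101.] [ 0.466 -0.292] [ 0.449 -0.432] 0.141
w10 215 248.0 [270. 174.] [27. 12.] [ 0.465 -0.339] [ 0.461 -0.375] 0.036
w10 215 43.0 [256. 226.] [ 1. 50.] [ 0.401 -0.423] [ 0.47  -0.432] 0.069
w10 230 2251.5 [266. 168.] [ 89. 101.] [ 0.395 -0.339] [ 0.524 -0.356] 0.13
w10 230 229.0 [270. 175.] [11. 26.] [ 0.46  -0.375] [ 0.466 -0.341] 0.035
w10 230 51.0 [293. 208.] [ 7. 10.] [ 0.487 -0.413] [ 0.49 -0.4 ] 0.014
w10 230 38.0 [273. 201.] [ 6. 14.] [ 0.453 -0.392] [ 0.472 -0.395] 0.019
```

The loose pin shows in the tray at side (345,276), world (0.46,-0.31), with the fixed pins at x≈0.50. On to the leaf: tool y has to point along the leaf's thickness, at a yaw of about 0.26.

```bash
python3 -m pendant '{"slide":[[0,0,0],[0,0,0],[0,0,0],[0,0,0],[0,0,0]],"dr":[[0,0,-0.8],[0,0,-0.8],[0,0,-0.8],[0,0,-0.8],[0,0,0]],"claw":[0.5,0.5,0.5,0.5,0.5]}' 20
python3 - <<'E'
from h import *
go([.60,.1085,.15],.26)
E
```

```text
clock: 22.65
position: [0.4457, -0.3534, 0.1527]
ee_rot: [-1.92, -2.484, 0.0]
force: [0.0, -0.5, -0.4]
width: 0.502
gripper_force: 0.0
turn [-0.01 -0.01 -0.05] slide [1.356 0.893 0.009] q7 0.83
turn [-2.000e-02  2.000e-02  2.613e+01] slide [-1.356 -0.893  0.009] q7 0.83
t 22.65 pos [ 0.4457 -0.3534  0.1527] F [ 0.  -0.5 -0.4] w 0.5016639326904548 g 0.0
```

```bash
python3 -m pendant '{"slide":[[0.07,0.046,0],[0.11,0.073,0],[0.12,0.079,0],[0.12,0.079,0],[0.12,0.079,0],[0.12,0.079,0],[0.12,0.079,0],[0.12,0.079,0],[0.12,0.079,0],[0.12,0.079,0]],"dr":[[0,0,0],[0,0,0],[0,0,0],[0,0,0],[0,0,0],[0,0,0],[0,0,0],[0,0,0],[0,0,0],[0,0,0]],"claw":[0.5,0.5,0.5,0.5,0.5,0.5,0.5,0.5,0.5,0.5]}' 20
python3 -m pendant '{"slide":[[0.11,0.072,0],[0.076,0.049,0],[0.03,0.02,0],[0,0,0],[0,0,0],[0,0,0]],"dr":[[0,0,-0.05],[0,0,0],[0,0,0],[0,0,0],[0,0,0],[0,0,0]],"claw":[0.5,0.5,0.5,0.5,0.5,0.5]}' 20
python3 - <<'E'
from h import *
snap('wrist','w11');_,W=load('w11');s=arm.observe();Rm=R.from_rotvec(s['ee_rot']).as_matrix()
print('cam',W['p'],'expect corners',proj(W,[.609,.075,.122]),proj(W,[.590,.142,.122]),'tcp true',proj(W,s['position']+[0,0,.033]))
for q in blobs('w11',(170,100,345,300),150,60)[:5]:print(q[0],q[1],q[2],q[3].round(0).tolist(),plane(W,q[1],.122).round(4))
go([.60,.1085,.045],.26)
E
```

```text
clock: 23.65
position: [0.5787, 0.0356, 0.1531]
ee_rot: [-1.927, -2.48, 0.001]
force: [0.4, -1.1, 0.6]
width: 0.498
gripper_force: 0.0
clock: 24.25
position: [0.603, 0.1048, 0.1536]
ee_rot: [1.92, 2.487, -0.002]
force: [0.2, -0.4, 1.1]
width: 0.5
gripper_force: 0.0
cam [0.58171746 0.1860909  0.34822655] expect corners [254.39636758 234.40791253] [252.53760954 160.2705408 ] tcp true [256.44151107 237.31728426]
2737.0 [251.5 193. ] (136.0, 55.0) [[224.0, 125.0], [279.0, 125.0], [279.0, 261.0], [224.0, 261.0]] [0.5964 0.1135 0.122 ]
1182.5 [319.42120361 261.25234985] (81.38851165771484, 25.512418746948242) [[295.0, 226.0], [319.0, 219.0], [344.0, 296.0], [320.0, 304.0]] [0.6768 0.063  0.122 ]
1042.5 [192.71098328 261.12139893] (25.772768020629883, 81.12643432617188) [[168.0, 296.0], [193.0, 219.0], [217.0, 226.0], [193.0, 304.0]] [0.5587 0.0323 0.122 ]
249.0 [272.  296.5] (5.0, 52.0) [[246.0, 294.0], [298.0, 294.0], [298.0, 299.0], [246.0, 299.0]] [0.6437 0.012  0.122 ]
130.5 [274.99658203 164.40753937] (29.09116554260254, 6.921180725097656) [[271.0, 150.0], [278.0, 150.0], [279.0, 179.0], [272.0, 179.0]] [0.6094 0.1434 0.122 ]
turn [-0.    0.01 -0.03] slide [ 0.014 -0.007  0.362] q7 -0.07
turn [1.000e-02 1.000e-02 2.615e+01] slide [-0.014  0.007  0.362] q7 -0.07
t 24.3 pos [0.6031 0.105  0.1537] F [-0.1 -0.   0.2] w 0.502537103260321 g 0.0
```

Run:
```python
from h import *
im,W=load('w11');g=cv2.cvtColor(im,6)
for v in range(120,262,8):print(v,g[v,224:284:2])
```

```text
120 [51 48 49 47 52 50 52 69 72 69 67 71 68 64 70 69 71 71 71 68 70 69 72 69
 69 69 71 69 72 68]
128 [152 151 150 152 151 147 151 231 240 240 240 240 240 241 241 241 241 241
 242 241 242 242 242 242 242 242 242 234  69  67]
136 [145 151 152 152 151 151 143 144 153 153 154 154 175 177 174 175 176 178
 175 174 228 213 230 222 232 242 241 221  62  49]
144 [146 149 149 152 150 149 150 149 149 148 213 240 239 239 240 209 211 148
 149 211 186 147 150 150 150 149 150 130  53  46]
152 [119 148 148 149 150 147 147 152 148 150 148 211 218 218 220 186 147 149
 149 149 147 150 148 150 213 240 240 168  52  52]
160 [110 150 148 149 149 151 149 148 148 166 226 235 236 235 231 198 228 225
 149 149 149 150 149 150 147 240 240 184  50  52]
168 [ 96 149 149 148 151 150 150 151 149 165 226 234 234 235 232 224 229 223
 149 147 149 149 148 149 190 239 240 128  48  47]
176 [ 72 146 148 148 148 146 147 145 147 154 226 234 234 235 234 223 228 222
 145 147 146 146 148 147 192 230 229 113  50  54]
184 [ 54 146 148 147 147 148 146 147 146 146 225 233 236 237 234 220 228 222
 145 146 148 148 148 149 148 145 145 
[... 455 characters left out ...]
231 219 221 219
 219 220 144  70  69  70  68  71  68  72  70  69]
224 [ 67  67  73  71  67  70  71  70  69  71  69 231 232 231 232 151  72  69
  70  70  71  71  70  70  69  69  71  70  71  71]
232 [ 71  71  67  53 122 170 166 166 170 174 171 246 247 246 247 159  68  67
  68  68  72  69  69  68  68  70  69  69  69  71]
240 [ 70  69  90 168 184 222 230 234 233 227 199 175 180 105  69  69  69  67
  68  72  72  71  72  70  69  71  71  70  68  71]
248 [ 69  70 221 226 179 173 192 199 180 189 231 236 235  83  71  68  69  67
  70  71  71  69  71  69  71  69  69  71  71  72]
256 [ 67  71  70 201 236 236 236 237 237 237 235 144  68  71  67  68  68  71
  70  69  69  72  71  69  72  69  72  70  70  73]
```

Run:
```python
from h import *
_,W=load('w11');a=plane(W,(249.8,235.8),.122);b=plane(W,(248.6,165),.122);print(a,b,np.arctan2(*(b-a)[1::-1]))
_,S=load('scene0');_,D=load('side0')
ac=proj(S,[.609,.075,.124]),proj(D,[.609,.075,.124]);print(ac)
# top edge in the side & scene pictures
for f,z in(('scene0',S),('side0',D)):
    im,_=load(f);g=cv2.cvtColor(im,6)
    if f=='scene0':
        for u in range(276,308,4):print(u,g[200:222,u])
    else:
        for u in range(244,272,4):print(u,g[132:156,u])
u=np.array([a[:2],b[:2]]).mean(0);print(u)
```

```text
[0.60522575 0.07252819 0.122     ] [0.5877688  0.13719661 0.122     ] 1.8344573625518488
(array([277.15592589, 211.36719963]), array([266.78489656, 145.29351443]))
276 [40 39 41 38 37 39 31 43 31 35 20 21  9 16 11 32 50 51 47 47 66 87]
280 [ 38  39  35  39  43  37  35  26  10 171 255 243 175 164 166 171 166 166
 163 168 167 164]
284 [ 30  34  39  34  36  43  25  33  71 221 255 243 156 167 167 168 172 167
 167 169 166 166]
288 [ 35  39  35  35  42  40  29   0 201 255 233 147 168 171 165 166 162 161
 161 160 162 162]
292 [ 38  40  32  36  29  41  20 102 237 251 188 104  39  40  83 136 147 158
 163 166 165 162]
296 [ 39  29  39  40  29  28  53 221 255 243 160 161 160 168 167 165 162 163
 166 158 165 163]
300 [ 28  33  29  27  23   8 243 255 237 145 167 168 172 172 164 165 164 162
 166 165 162 161]
304 [ 94 182 181 126 177 204 245 255 198 158 174 179 177 157 131 110  86  70
  51  45  27   1]
244 [ 63  61  59  58  57  56  55  54  58  67  75  69  61  61  60  59  56  56
  56  55  55  62 104 150]
248 [ 70  69  66  66  63  63  61 134 236 244 170 168 167 167 166 167 166 166
 166 167 167 166 166 166]
252 [ 74  76  75  74  72  70  69  66  80 206 243 189 164 164 164 164 164 163
 164 165 164 164 164 163]
256 [ 82  81  82  81  76  73  74  73  72  85 191 241 208 130  92  94 133 161
 160 160 160 161 161 160]
260 [109  89  86  84  81  80  78  77  78  78  76 183 243 226 162 163 163 163
 163 163 163 163 164 164]
264 [163 151 111  92  90  86  84  86  86  84  82  81 145 235 238 162 161 161
 162 161 161 162 161 161]
268 [164 163 163 156 124  93  91  89  89  89  87  85  83  82  80  79  76  75
  75  74  72  70  70  68]
[0.59649728 0.1048624 ]
```

Run:
```python
from h import *
_,S=load('scene0');_,D=load('side0')
n=np.array([np.cos(.264),np.sin(.264)])
for z,p in((S,(284,209.9)),(S,(300,207)),(D,(248,140.3)),(D,(260,143.9)),(D,(264,145.3))):
    x=plane(z,p,.122);print(x, 'across',round(float(n@x[:2]),4))
_,W=load('w11')
for p in ((249.8,235.8),(248.6,165)):print('W',n@plane(W,p,.122)[:2])
s=arm.observe();print('tcp across',n@s['position'][:2]);go([.597,.1065,.045],.264)
```

```text
[0.60061704 0.09203037 0.122     ] across 0.6038
[0.58879016 0.13173793 0.122     ] across 0.6028
[0.59258655 0.13471093 0.122     ] across 0.6072
[0.60297217 0.09608351 0.122     ] across 0.6072
[0.60562396 0.08277111 0.122     ] across 0.6062
W 0.6031828578314719
W 0.6032055627420793
tcp across 0.6095677423906755
turn [-0.    0.01 -0.07] slide [ 0.01  -0.018  0.362] q7 -0.07
turn [1.000e-02 1.000e-02 2.611e+01] slide [-0.01   0.018  0.362] q7 -0.07
t 24.3 pos [0.6031 0.105  0.1537] F [-0.1 -0.   0.2] w 0.502537103260321 g 0.0
```

```bash
python3 -m pendant '{"slide":[[0.01,-0.017,0],[0,0,0.05],[0,0,0.08],[0,0,0.08],[0,0,0.07],[0,0,0.05],[0,0,0.03],[0,0,0],[0,0,0],[0,0,0]],"dr":[[0,0,-0.05],[0,0,0],[0,0,0],[0,0,0],[0,0,0],[0,0,0],[0,0,0],[0,0,0],[0,0,0],[0,0,0]],"claw":[0.5,0.5,0.5,0.5,0.5,0.5,0.5,0.5,0.25,0.25]}' 30
python3 -m pendant '{"slide":[[0,0,0],[0,0,0],[0,0,0],[0,0,0],[0,0,0],[0,0,0],[0,0,0]],"dr":[[0,0,0],[0,0,0],[0,0,0],[0,0,0],[0,0,0],[0,0,0],[0,0,0]],"claw":[0,0,0,0,0,0,0]}' 30
```

```text
clock: 25.3
position: [0.5982, 0.109, 0.0467]
ee_rot: [1.908, 2.495, 0.002]
force: [0.7, 0.3, 0.7]
width: 0.37
gripper_force: 0.0
clock: 26.0
position: [0.5964, 0.1086, 0.0458]
ee_rot: [-1.908, -2.495, 0.003]
force: [-4.2, -0.8, 5.2]
width: 0.082
gripper_force: 30.0
```

```bash
python3 -m pendant '{"slide":[[0,0,-0.02],[0,0,-0.03],[0,0,-0.05],[0,0,-0.06],[0,0,-0.08],[0,0,-0.08],[0,0,-0.06],[0,0,-0.02],[0,0,0],[0,0,0]],"dr":[[0,0,0],[0,0,0],[0,0,0],[0,0,0],[0,0,0],[0,0,0],[0,0,0],[0,0,0],[0,0,0],[0,0,0]],"claw":[0,0,0,0,0,0,0,0,0,0]}' 30
python3 - <<'E'
from h import *
s=arm.observe();print(s['gripper_force'],s['width'])
_,S=load('scene0');_,D=load('side0')
# lens for jamb axis: knuckle strips, enlarged samples
go([.616,-.1055,s['position'][2]],-.26)
snap('side','d12');snap('scene','s12')
E
```

```text
clock: 27.0
position: [0.5971, 0.1087, 0.1649]
ee_rot: [-1.908, -2.495, 0.001]
force: [0.0, -0.3, -2.7]
width: 0.087
gripper_force: 30.0
29.99367445707321 0.08669412019617297
turn [-0.01  0.    4.38] slide [-0.674  0.245  0.   ] q7 -0.07
turn [-0.00e+00 -1.00e-02 -2.18e+01] slide [ 0.674 -0.245  0.   ] q7 -0.07
t 27.0 pos [0.5971 0.1087 0.1649] F [ 0.  -0.3 -2.7] w 0.08669412019617297 g 29.99367445707321
```

```bash
python3 -m pendant '{"slide":[[0,0,0],[0,0,0],[0,0,0],[0,0,0],[0,0,0],[-0.05,0.018,0],[-0.09,0.033,0],[-0.12,0.044,0],[-0.13,0.047,0],[-0.12,0.044,0]],"dr":[[0,0,0.9],[0,0,0.9],[0,0,0.9],[0,0,0.9],[0,0,0.78],[0,0,0],[0,0,0],[0,0,0],[0,0,0],[0,0,0]],"claw":[0,0,0,0,0,0,0,0,0,0]}' 30
python3 -m pendant '{"slide":[[-0.09,0.033,0],[-0.05,0.018,0],[-0.024,0.008,0],[0,0,0],[0,0,0],[0,0,0]],"dr":[[0,0,0],[0,0,0],[0,0,0],[0,0,0],[0,0,0],[0,0,0]],"claw":[0,0,0,0,0,0]}' 30
python3 - <<'E'
from h import *
s=arm.observe();print(s['gripper_force'],s['width'])
go([.616,-.1055,s['position'][2]],-.26)
snap('side','d13');snap('scene','s13');snap('wrist','w13')
_,D=load('d13');_,S=load('s13')
X=[.616,-.1055,.10];print(proj(D,X),proj(S,X),proj(D,[.616,-.1055,.145]),proj(S,[.616,-.1055,.145]))
E
```

```text
clock: 28.1
position: [0.6114, -0.0569, 0.1651]
ee_rot: [2.489, 1.917, -0.002]
force: [-0.0, 0.5, -2.5]
width: 0.083
gripper_force: 30.0
clock: 28.7
position: [0.6166, -0.1032, 0.1656]
ee_rot: [-2.487, -1.917, -0.001]
force: [0.3, 1.2, -2.3]
width: 0.087
gripper_force: 30.0
29.993764758110046 0.08732204925715567
turn [-0.   -0.01  0.02] slide [-0.008  0.     0.   ] q7 -0.17
turn [ 1.000e-02 -1.000e-02 -2.616e+01] slide [ 0.008 -0.     0.   ] q7 -0.17
t 28.7 pos [ 0.6166 -0.1032  0.1656] F [ 0.3  1.2 -2.3] w 0.08732204925715567 g 29.993764758110046
[318.32090693 177.7578829 ] [201.88306308 220.25074953] [320.43586037 164.67821275] [201.10704444 205.51963014]
```

Run:
```python
from h import *
b,_=load('d13');a,_=load('s13');w,_=load('w13')
B=cv2.resize(b[140:197,288:348],(400,380),interpolation=2);A=cv2.resize(a[182:239,172:232],(400,380),interpolation=2)
W=cv2.resize(w[170:280,156:356],(400,220),interpolation=2);W2=cv2.resize(b[240:310,310:420],(346,220),interpolation=2)
cv2.imwrite('pics/c13.png',np.vstack([np.hstack([B,A]),np.hstack([W,W2,np.zeros((220,54,3),np.uint8)])]))
```

```text
(no output)
```

View pics/c13.png

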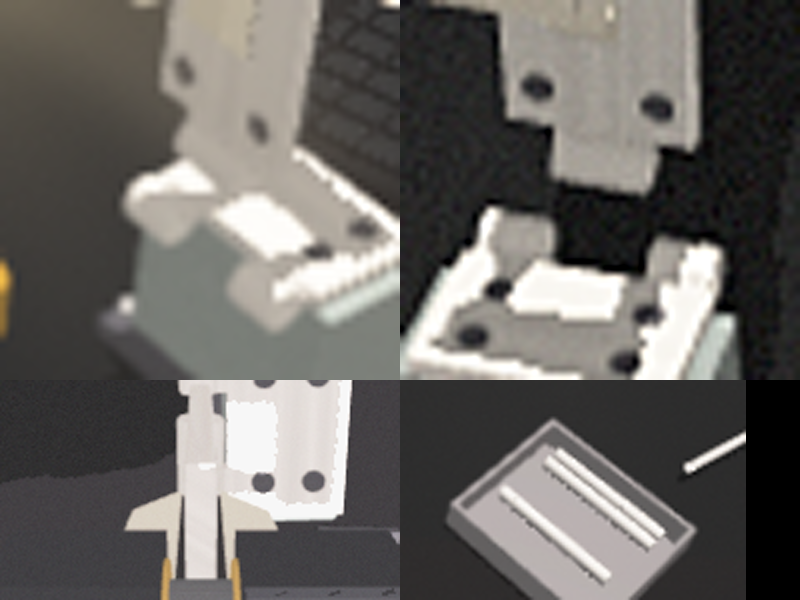

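The composite shows three things. The loose pin lies in its tray, bottom right, parallel to the two fixed pins. The loose leaf hangs upright above the gap: its knuckle bottom is at scene crop (605,185), and the jamb gap runs between (555,240) and (650,265). Next I'll measure the edges precisely, relative to each other.

Run:
```python
from h import *
_,D=load('d13');_,S=load('s13');_,W=load('w13')
J=np.array([.6165,-.1055,.1]);ay=np.array([np.cos(1.305),np.sin(1.305),0]);ax=np.array([np.cos(1.305-np.pi/2),np.sin(1.305-np.pi/2),0]);Z=np.array([0,0,1.])
def P(o,x,y,z):return o+(ax*x+ay*y+Z*z)/1000
L=J+[0,0,.045]
cw=lambda p:((p[0]-156)*2,(p[1]-170)*2+380)
cs=lambda p:((p[0]-172)*6.667+400,(p[1]-182)*6.667)
cd=lambda p:((p[0]-288)*6.667,(p[1]-140)*6.667)
for nm,o,pts in(('jamb',J,[(-10,44,0),(10,44,0),(-10,20,0),(10,20,0),(-10,-20,0),(0,20,10),(0,-20,10),(0,44,10),(0,-44,10)]),('leaf',L,[(-4,35,96),(4,35,96),(-4,35,14),(4,35,14),(-10,17,0),(10,17,0),(0,17,-10),(0,-17,-10),(-10,-17,0)])):
    for q in pts:
        X=P(o,*q);print(nm,q,'W',np.round(cw(proj(W,X))),'S',np.round(cs(proj(S,X))),'D',np.round(cd(proj(D,X))))
```

```text
jamb (-10, 44, 0) W [181. 340.] S [724. 261.] D [117. 201.]
jamb (10, 44, 0) W [222. 341.] S [707. 295.] D [154. 186.]
jamb (-10, 20, 0) W [181. 389.] S [660. 249.] D [153. 233.]
jamb (10, 20, 0) W [221. 389.] S [643. 283.] D [190. 216.]
jamb (-10, -20, 0) W [181. 464.] S [556. 229.] D [216. 287.]
jamb (0, 20, 10) W [201. 394.] S [651. 244.] D [174. 206.]
jamb (0, -20, 10) W [200. 471.] S [546. 225.] D [238. 260.]
jamb (0, 44, 10) W [201. 344.] S [715. 256.] D [138. 175.]
jamb (0, -44, 10) W [200. 514.] S [483. 213.] D [278. 293.]
leaf (-4, 35, 96) W [185. 472.] S [685. -58.] D [181. -83.]
leaf (4, 35, 96) W [219. 472.] S [677. -45.] D [197. -89.]
leaf (-4, 35, 14) W [191. 388.] S [691. 136.] D [157.  93.]
leaf (4, 35, 14) W [212. 389.] S [684. 150.] D [172.  87.]
leaf (-10, 17, 0) W [177. 422.] S [649. 149.] D [170. 150.]
leaf (10, 17, 0) W [225. 422.] S [630. 183.] D [209. 134.]
leaf (0, 17, -10) W [201. 415.] S [640. 188.] D [186. 161.]
leaf (0, -17, -10) W [200. 487.] S [550. 172.] D [242. 207.]
leaf (-10, -17, 0) W [178. 496.] S [558. 133.] D [226. 195.]
```

Run:
```python
from h import *
im,W=load('w13');g=cv2.cvtColor(im,6)
for v in list(range(144,184,3))+list(range(186,228,3)):print(v,g[v,238:280])
print('col')
for u in (246,248,262,265):print(u,g[146:232,u])
```

```text
144 [ 48  51  50  44  49  49  48  49  50  54  48  51  47  45  46  48  47  52
  46  50  45  59  83  94  99 101 100 102 126 151 149 192 234 244 246 246
 246 246 246 246 246 246]
147 [ 43  51  51  51  48  48  53  47  48  50  49  50  48  50  48  48  50  47
  44  47  46  56  81  96  97 100  99  99 126 147 155 190 218 212 222 240
 241 238 236 235 236 224]
150 [ 50  50  44  46  51  46  47  49  47  80 108 109 139 203 231 241 235 192
 192 191 209 224 203 172 156 140 138 137 151 167 169 247 247 247 247 247
 247 247 247 247 247 247]
153 [ 47  48  49  50  46  50 128 217 240 243 244 245 246 246 247 247 247 247
 247 247 247 247 247 247 247 247 247 247 247 247 247 247 247 247 247 247
 247 247 247 247 247 247]
156 [ 49  44  49  52  46  50 128 221 244 246 247 247 247 247 247 247 247 247
 247 247 247 247 247 247 247 247 247 247 247 247 247 247 247 247 247 247
 247 247 247 247 247 247]
159 [ 48  49  49  46  47  46 108 197 232 244 247 247 247 247 247 247 247 247
 247 247 247 247 247 247 247 247 247 247 247 247 247 247 247 247 247 247
 247 247 247 247 247 247]
162 [ 44  52  51  51  48  44  97 174 217 218
[... 4547 characters left out ...]
7  97 101  99 156 206 242 247 247 247 247 247 247 247 247 247 247 247
 241 222 221 221 221 222 222 222 221 221 221 219 207 163 137 139 152 161
 158 175 182 182 195 214 218 216 216 215 217 217 217 217 216 218 215 214
 216 215 215 216 214 216 215 215 215 215 214 230 247 244 221 223 223 224
 225 225 225 224 226 223 225 224 224 222 222 221 224 225]
265 [102  99 100  99 137 225 247 247 247 247 247 247 247 247 247 247 247 226
 227 227 225 223 225 225 224 223 224 224 225 224 168  98  99  97  98  97
 100  98 100  99  99 173 212 215 215 216 219 219 221 219 218 219 220 219
 218 219 218 218 219 217 218 218 217 218 218 218 215 214 212 214 215 213
 214 212 213 212 211 211 212 213 215 182 114  78  68  57]
```

Run:
```python
from h import *
im,W=load('w13');g=cv2.cvtColor(im,6).astype(float)
J=np.array([.6165,-.1055,.1]);a=1.305
def P(x,y,z,a=a):return J+np.array([np.cos(a-np.pi/2)*x+np.cos(a)*y,np.sin(a-np.pi/2)*x+np.sin(a)*y,z])/1000
print('pred right edge x74',[proj(W,P(74,y,4)).round(1) for y in(56,0,-50)],'x=70?',[proj(W,P(70,y,4)).round(1) for y in (50,-50)])
r=[]
for v in range(130,236,8):
    row=g[v,300:360];i=np.where(row>150)[0]
    if len(i):
        k=i[-1];e=300+k+(row[k]-130)/max(row[k]-row[k+1],1) if k<59 else 360
        r.append((v,round(e,2)))
print('right edge',r)
# screw holes of the plate: dark blobs
m=((g<110)).astype(np.uint8)[100:245,270:330]
n,l,st,c=cv2.connectedComponentsWithStats(m)
for i in range(1,n):
    if 10<st[i,4]<400:print('hole',c[i]+[270,100],st[i,4],plane(W,c[i]+[270,100],.104))
```

```text
pred right edge x74 [array([335.5, 138.9]), array([330.1, 195.4]), array([325.7, 240.1])] x=70? [array([330.7, 145.3]), array([321.9, 240.1])]
right edge [(130, np.float64(321.72)), (138, np.float64(329.43)), (146, np.float64(330.78)), (154, np.float64(332.62)), (162, np.float64(332.1)), (170, np.float64(331.63)), (178, np.float64(331.07)), (186, np.float64(330.62)), (194, np.float64(329.87)), (202, np.float64(329.62)), (210, np.float64(328.88)), (218, np.float64(328.59)), (226, np.float64(327.84)), (234, np.float64(327.56))]
hole [314.75555556 167.36666667] 90 [ 0.67846826 -0.09278776  0.104     ]
hole [288.03125 170.65625] 32 [ 0.65266023 -0.08936681  0.104     ]
hole [316.19711538 239.55288462] 208 [ 0.66511137 -0.16995561  0.104     ]
hole [287.29577465 221.07042254] 71 [ 0.64017586 -0.14127246  0.104     ]
hole [312.38666667 220.33333333] 75 [ 0.66545291 -0.14711813  0.104     ]
```

Relative to the jamb, the wrist edges say:
- jamb yaw is about 1.336 (screw-hole rows and edge slopes), so the leaf needs +0.03 rad
- the leaf is about 2.6 mm too far +y along the axis
- the leaf is within 0.5 mm across the axis

I'll correct for that, lower 20 mm to stay just above the fixed knuckles, and measure again.

```bash
python3 -m pendant '{"slide":[[-0.0087,-0.001,0],[0,0,0],[0,0,0.015],[0,0,0.02],[0,0,0.02],[0,0,0.012],[0,0,0],[0,0,0],[0,0,0]],"dr":[[0,0,-0.23],[0,0,0],[0,0,0],[0,0,0],[0,0,0],[0,0,0],[0,0,0],[0,0,0],[0,0,0]],"claw":[0,0,0,0,0,0,0,0,0]}' 30
cat > m.py <<'E'
from h import *
import sys
def edge(line,o,rise):
    # first half-level crossing of dark->bright (rise) along line
    lo,hi=np.percentile(line,10),np.percentile(line,80);t=(lo+hi)/2
    for i in range(len(line)-1):
        if (line[i]<t<=line[i+1]) if rise else (line[i]>t>=line[i+1]): return o+i+(t-line[i])/(line[i+1]-line[i])
def m(f):
    snap('wrist',f);im,W=load(f);g=cv2.cvtColor(im,6).astype(float);s=arm.observe();print('pos',s['position'].round(4),'F',s['force'].round(1),'t',s['clock'])
    print('left edges',[(v,None if (e:=edge(g[v,236:254],236,True)) is None else round(e,2)) for v in range(150,234,4)])
    for u in (246,247,248,249,262,264,265,266):
        d=np.diff(g[140:240,u]);i=np.where(abs(d)>30)[0];print(u,[(int(140+k),int(d[k])) for k in i])
m(sys.argv[1])
E
python3 m.py w14
```

```text
clock: 29.75
position: [0.6157, -0.1079, 0.1458]
ee_rot: [2.464, 1.948, 0.0]
force: [0.2, 0.1, -2.4]
width: 0.086
gripper_force: 30.0
pos [ 0.6157 -0.1079  0.1458] F [ 0.  -0.3 -1.6] t 29.8
left edges [(150, np.float64(244.94)), (154, np.float64(244.14)), (158, np.float64(244.2)), (162, np.float64(244.16)), (166, np.float64(244.16)), (170, np.float64(244.35)), (174, np.float64(244.43)), (178, np.float64(246.67)), (182, np.float64(249.22)), (186, np.float64(248.45)), (190, np.float64(243.71)), (194, np.float64(243.76)), (198, np.float64(243.8)), (202, np.float64(243.79)), (206, np.float64(243.74)), (210, np.float64(243.77)), (214, np.float64(244.22)), (218, np.float64(244.21)), (222, np.float64(244.22)), (226, np.float64(242.76)), (230, np.float64(248.48))]
246 [(148, 32), (149, 111), (150, 40), (176, -41), (177, -86), (178, -45), (186, 96), (187, 61)]
247 [(148, 62), (149, 86), (150, 37), (177, -78), (178, -81), (186, 136), (187, 33), (226, -32), (227, -61)]
248 [(148, 81), (149, 69), (150, 32), (177, -70), (178, -88), (185, 35), (186, 107)]
249 [(148, 119), (149, 49), (177, -58), (178, -99), (185, 58), (186, 68)]
262 [(148, 81), (149, 55), (178, -44)]
264 [(148, 36), (149, 65), (150, 39), (177, -64), (178, -35), (186, 82)]
265 [(149, 71), (150, 48), (176, -37), (177, -67), (186, 78), (187, 36), (227, -73), (228, -36)]
266 [(149, 73), (150, 51), (176, -40), (177, -67), (186, 34), (187, 53)]
```

```bash
cat > n.py <<'E'
from h import *
def rel(f,jr,lr,jl,ll,Lz,a=1.336):
    _,W=load(f);ay=np.array([np.cos(a),np.sin(a),0]);ax=np.array([ay[1],-ay[0],0])
    j=(plane(W,(248,jr[0]),.0934)+plane(W,(248,jr[1]),.1066))/2;L=(plane(W,(247,lr[0]),Lz-.005)+plane(W,(247,lr[1]),Lz+.005))/2
    print('len jamb kn',ay@(plane(W,(248,jr[0]),.0934)-plane(W,(248,jr[1]),.1066)),'leaf',ay@(plane(W,(247,lr[0]),Lz-.005)-plane(W,(247,lr[1]),Lz+.005)))
    print('leaf y rel',ay@(L-j)+.032)
    J=[plane(W,(u,v),.1) for u,v in jl];Q=[plane(W,(u,v),Lz) for u,v in ll]
    print('leaf x rel',np.mean([ax@q for q in Q])-np.mean([ax@p for p in J]))
    for n,p in(('jamb',J),('leaf',Q)):d=p[0]-p[-1];print(n,'edge yaw',np.arctan2(d[1],d[0]))
    t=arm.observe();R0=R.from_rotvec(t['ee_rot']).as_matrix();print('tool y yaw+pi/2',np.arctan2(R0[1,1],R0[0,1])+np.pi/2, R0[:,2].round(3))
E
python3 - <<'E'
from n import *
rel('w14',(149.3,178.0),(186.6,227.2),[(244.14,156),(244.39,172)],[(243.75,192),(243.75,208)],.125)
rel('w13',(150.3,177.0),(187.0,227.3),[(244.15,156),(244.75,173)],[(243.8,192),(243.8,208)],.145)
_,W=load('w14');im,_=load('w14');g=cv2.cvtColor(im,6).astype(float)
m=((g<110)).astype(np.uint8)[150:235,275:325]
n,l,st,c=cv2.connectedComponentsWithStats(m)
h=[plane(W,c[i]+[275,150],.104) for i in range(1,n) if 20<st[i,4]<130]
print(np.round(h,4));h=np.array(h)
s=arm.observe();print(s['position'])
for v in range(180,212,6):print(v,g[v,258:276].astype(int))
E
```

```text
len jamb kn 0.023623192412889394 leaf 0.03323937209710274
leaf y rel -0.00044747746192624893
leaf x rel 0.00029068188763625713
jamb edge yaw 1.339735628150769
leaf edge yaw 1.3234959310326613
tool y yaw+pi/2 1.3379815910574346 [ 0. -0. -1.]
len jamb kn 0.023819933303096282 leaf 0.032951889267630145
leaf y rel 0.0035320328308642325
leaf x rel 0.0005236261706915712
jamb edge yaw 1.3340331144968034
leaf edge yaw 1.29832044691309
tool y yaw+pi/2 1.3379815910574346 [ 0. -0. -1.]
[[ 0.6779 -0.0935  0.104 ]
 [ 0.6398 -0.1419  0.104 ]
 [ 0.6654 -0.147   0.104 ]]
[ 0.61571418 -0.1078923   0.14581996]
180 [217 218 218 203 145 101 103 106 109 138 158 160 184 222 233 232 230 230]
186 [218 218 217 220 206 146 113 104 115 145 158 159 194 227 231 247 247 247]
192 [218 220 218 219 225 227 228 225 225 219 186 159 193 226 231 247 247 247]
198 [219 217 219 219 221 224 228 226 224 218 188 160 199 229 247 247 247 247]
204 [219 218 218 218 220 222 224 224 224 211 175 162 205 247 247 247 247 247]
210 [220 218 219 219 220 223 226 225 223 211 175 166 207 230 232 247 247 247]
```

Now relative x is +0.3 mm, y −0.4 mm and yaw 0.015 rad. I'll lower the remaining 26 mm slowly.

```bash
python3 -m pendant '{"slide":[[0.001,-0.001,0.01],[0,0,0.012],[0,0,0.012],[0,0,0.012],[0,0,0],[0,0,0]],"dr":[[0,0,-0.1],[0,0,0],[0,0,0],[0,0,0],[0,0,0],[0,0,0]],"claw":[0,0,0,0,0,0]}' 30
python3 -m pendant '{"slide":[[0,0,0.01],[0,0,0.012],[0,0,0.01],[0,0,0.006],[0,0,0],[0,0,0],[0,0,0]],"dr":[[0,0,0],[0,0,0],[0,0,0],[0,0,0],[0,0,0],[0,0,0],[0,0,0]],"claw":[0,0,0,0,0,0,0]}' 30
python3 m.py w15
python3 - <<'E'
from h import *
snap('side','d15');snap('scene','s15')
s=[arm.observe()['position'] for _ in range(3)];print(s)
a,S=load('s15');g=cv2.cvtColor(a,6)
print(g[205:242,180:226:2])
E
```

```text
clock: 30.4
position: [0.6152, -0.1075, 0.1316]
ee_rot: [-2.452, -1.963, 0.0]
force: [-0.5, -0.1, -2.2]
width: 0.085
gripper_force: 30.0
clock: 31.1
position: [0.6154, -0.1075, 0.1205]
ee_rot: [2.453, 1.963, 0.0]
force: [-0.1, -0.2, -2.7]
width: 0.086
gripper_force: 30.0
pos [ 0.6154 -0.1075  0.1205] F [ 0.1 -0.2 -2.2] t 31.15
left edges [(150, np.float64(239.38)), (154, np.float64(246.64)), (158, np.float64(243.82)), (162, np.float64(243.81)), (166, np.float64(243.85)), (170, np.float64(243.88)), (174, np.float64(243.81)), (178, np.float64(243.79)), (182, np.float64(243.78)), (186, np.float64(246.62)), (190, np.float64(243.73)), (194, np.float64(243.68)), (198, np.float64(243.79)), (202, np.float64(243.79)), (206, np.float64(243.79)), (210, np.float64(243.8)), (214, np.float64(244.15)), (218, np.float64(244.16)), (222, np.float64(244.23)), (226, np.float64(242.78)), (230, np.float64(248.49))]
246 [(153, 31), (154, 91), (155, 47), (184, -31), (185, -82), (186, 38), (187, 59)]
247 [(153, 67), (154, 88), (185, -70), (186, 37), (187, 36), (227, -63)]
248 [(153, 67), (154, 88)]
249 [(153
[... 3221 characters left out ...]
164 198 153  57  27]
 [154 154 154 151 152 145 148 146 152 151 151 159  78  54 236 248 246 249
  179 199 104  80  19]
 [144 149 150 152 148 153 151 148 145 143 150 161  49  40 209 251 249 223
  190 200 101  87  20]
 [148 160 148 148 144 149 147 149 144 150 149 150  68  28 251 249 252 165
  190 195  98  93  20]
 [151 172 153 152 147 158 145 141 144 142 146 151 132 109 255 247 254 144
  195 184  95  91  13]
 [130 172 157 159 162 159 162 172 203 167 147 149 152 134 254 248 255 158
  197 136 102  88  20]
 [116 139 150 144 158 157 173 166 194 163 184 150 148 234 253 250 246 181
  204 106  98  91  20]
 [119 123 129 121 133 125 177 152 168 154 193 152 161 232 242 254 204 190
  200 102  98  91  24]]
```

Run:
```python
from n import *
rel('w15',(153.9,185.6),(186.9,227.4),[(243.82,160),(243.82,180)],[(243.76,192),(243.79,208)],.1)
a,D=load('d15');g=cv2.cvtColor(a,6)
np.set_printoptions(linewidth=250)
print('cols',list(range(302,338)))
for v in range(158,194):print(v,g[v,302:338])
J=np.array([.6157,-.1068,.1]);al=1.336
for q in [(-10,44,0),(0,44,-10),(0,20,-10),(0,-20,-10),(0,-44,-10),(0,17,-10),(0,-17,-10),(0,20,10),(0,-20,10),(0,17,10),(-10,0,0),(0,0,-10),(-4,35,14),(-4,-35,14)]:
    x,y,z=q;print(q,proj(D,J+np.array([np.cos(al-np.pi/2)*x+np.cos(al)*y,np.sin(al-np.pi/2)*x+np.sin(al)*y,z])/1000).round(1))
```

```text
len jamb kn 0.023367481990543316 leaf 0.03310808471891245
leaf y rel -0.0008368239446344891
leaf x rel -4.563690633707651e-05
jamb edge yaw 1.3358208365732525
leaf edge yaw 1.3372955083550864
tool y yaw+pi/2 1.3500265490010719 [ 0.  0. -1.]
cols [302, 303, 304, 305, 306, 307, 308, 309, 310, 311, 312, 313, 314, 315, 316, 317, 318, 319, 320, 321, 322, 323, 324, 325, 326, 327, 328, 329, 330, 331, 332, 333, 334, 335, 336, 337]
158 [ 70  70  71  72  73  73 102 137 125 113 148 166 166 165 165 166 166 165 167 171 171 171 160 164 166 167 168 167 166 166 172 171 133  78  76  75]
159 [ 69  69  69  70  70  71  72  77  78  91 143 167 168 165 164 165 165 166 169 171 171 172 165 165 167 167 168 167 166 166 172 172 102  66  73  71]
160 [ 67  68  67  68  69  70  71  72  72 105 149 167 167 164 165 165 164 165 169 170 171 171 158 161 167 167 167 167 165 166 173 171  99  66  63  62]
161 [ 66  66  66  66  67  68  68  69  70 115 155 167 167 165 165 164 164 166 168 171 172 171 169 166 166 166 166 166 165 166 171 163  93  70  68  62]
162 [ 65  65  65  66  66  67  67  67  69 126 162 158 154 162 166 165 165 
[... 4404 characters left out ...]
3 122 123 123 127 126]
192 [ 54  53  53  62  71  73  73  74  74  81 102 118 124 123 123 125 124 122 123 124 124 124 124 123 123 124 124 124 122 122 123 122 122 123 126 126]
193 [ 55  53  50  49  60  69  72  73  73  74  81 100 118 124 124 125 125 124 123 124 123 124 124 125 124 124 124 124 123 123 123 122 122 123 125 126]
(-10, 44, 0) [305.4 170.8]
(0, 44, -10) [307.7 172.3]
(0, 20, -10) [313.4 176.9]
(0, -20, -10) [323.1 184.8]
(0, -44, -10) [329.2 189.8]
(0, 17, -10) [314.1 177.5]
(0, -17, -10) [322.4 184.2]
(0, 20, 10) [314.2 171.3]
(0, -20, 10) [324.1 179.2]
(0, 17, 10) [314.9 171.8]
(-10, 0, 0) [315.9 179.3]
(0, 0, -10) [318.2 180.8]
(-4, 35, 14) [309.7 167.8]
(-4, -35, 14) [327.1 181.7]
```

Silhouettes in the side view put the leaf's knuckle about 0.35 px high, roughly 1 mm. The reported z agrees at 0.7 mm high. The wrist view gives x error ≈ 0, y −0.8 mm and yaw within 0.002. Final nudge: 1 mm down and 0.6 mm along y.

```bash
python3 -m pendant '{"slide":[[0.002,0,0.003],[0,0,0],[0,0,0],[0,0,0],[0,0,0],[0,0,0],[0,0,0],[0,0,0]],"dr":[[0,0,0],[0,0,0],[0,0,0],[0,0,0],[0,0,0],[0,0,0],[0,0,0],[0,0,0]],"claw":[0,0,0,0,0,0,0,0]}' 30
python3 - <<'E'
from h import *
snap('side','d16');a,D=load('d16');g=cv2.cvtColor(a,6).astype(float)
E={}
for u in range(309,329):
    c=g[172:192,u];i=[k for k in range(len(c)-1) if c[k]>150>=c[k+1]];E[u]=172+i[-1]+(c[i[-1]]-150)/(c[i[-1]]-c[i[-1]+1]) if i else None
J=[u for u in (310,311,312,324,325,326,327)];p=np.polyfit(J,[E[u] for u in J],1)
print('leaf minus jamb line',[round(E[u]-np.polyval(p,u),2) for u in range(314,323)])
for f,b in(('d16',(160,150,190,175)),):
    for q in blobs(f,b,150,5):print('bush tray',q[0],q[1],plane(D,q[1],.02).round(3))
s=arm.observe();print(s['position'],s['force'],s['ft_torque'],s['dq'].round(4),s['gripper_force'])
E
python3 m.py w16
```

```text
clock: 32.05
position: [0.6154, -0.1069, 0.1194]
ee_rot: [-2.453, -1.963, 0.0]
force: [0.2, 0.6, -1.6]
width: 0.092
gripper_force: 30.0
leaf minus jamb line [np.float64(0.14), np.float64(0.08), np.float64(0.04), np.float64(-0.01), np.float64(0.06), np.float64(0.09), np.float64(-0.1), np.float64(-0.09), np.float64(-0.05)]
bush tray 490.5 [174.5 162. ] [0.45  0.329 0.02 ]
[ 0.615424   -0.10689199  0.11946604] [ 0.12588365 -0.03663498 -1.81189476] [-0.09592343  0.09508373 -0.0118158 ] [ 0.0011 -0.0016  0.0002 -0.0011 -0.0018  0.0005  0.0015] 29.99373346567154
pos [ 0.6154 -0.1069  0.1194] F [ 0.  -0.1 -1.4] t 32.15
left edges [(150, np.float64(239.17)), (154, np.float64(236.87)), (158, np.float64(243.89)), (162, np.float64(243.87)), (166, np.float64(243.86)), (170, np.float64(243.86)), (174, np.float64(243.8)), (178, np.float64(243.78)), (182, np.float64(243.75)), (186, np.float64(244.97)), (190, np.float64(243.7)), (194, np.float64(243.69)), (198, np.float64(243.79)), (202, np.float64(243.79)), (206, np.float64(243.8)), (210, np.float64(243.81)), (214, np.float64(244.14)), (218, np.float64(244.12)), (222, np.float64(244.18)), (226, np.float64(242.73)), (230, np.float64(248.49))]
246 [(154, 33), (155, 92), (156, 47), (185, -31), (187, 37)]
247 [(154, 71), (155, 85), (227, -66)]
248 [(154, 81), (155, 74)]
249 [(154, 117), (155, 51)]
262 [(154, 141)]
264 [(154, 66), (155, 66)]
265 [(154, 37), (155, 74), (226, -32), (227, -69), (228, -39)]
266 [(155, 79)]
```

Side silhouettes are collinear within 0.1 px, the wrist edges match, and the force reading shows only the leaf's weight. Handing in.

```bash
python3 -c "
from cell import arm
print(arm.sign_off())"
```

```text
the job is handed in; nothing more can be done
None
```

I handed the job in at about 32 s with the pin and bush in their trays and the leaf held in line with the jamb knuckles, carried by the gripper alone; the hand-in gave no verdict.

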